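# Open the mill jar, check the grinding cylinders and load them

### The job

Get the mill jar ready: flip its steel vent tab upright to let the pressure out, only then unscrew the lid anticlockwise, and lay the lid right way up on the cork mat. Next take the bridge gauge and check each white grinding cylinder where it stands, from the shortest to the tallest, setting the gauge down over it with its feet on the bench so that the sprung foot reads the height. Finally stand the gauge back on its steel pad, put every cylinder into the jar, leave the jar open and leave the other things on the bench alone.

Things in the scene. Friction and masses are not known exactly. Their poses are not given: they have to be found in the camera images.
- lid_hub (a point): centre of the round knurled hub on top of the grey jar lid, 35 mm above the plug's underside. Hub 44 mm diameter, 22 mm high: this point is 11 mm below its flat top and 11 mm above the lid's 84 mm flange plate. Lid loose, 300 g. Two lugs hold it down until it is turned anticlockwise (seen from above) a quarter turn (65 to 140 degrees from closed); then it lifts straight up
- tab_hinge (a point): middle of the hinge pin of the flip-up steel vent tab on top of the hub, 14 mm above lid_hub and 10 mm along the lid's +x from the lid's axis, 3 mm above the hub's flat top. Axes are the lid's: the hinge pin lies along y
- tab_fin (a point): centre of the upright steel fin at the free end of the vent tab: fin 10 mm wide along the hinge pin's direction (y), 8 mm the other way, 14 mm high; pinch it across its 10 mm width. With the tab shut it is 20 mm from the hinge pin along the lid's -x and 9 mm above the pin. The tab itself is a strip 10 mm wide and 4 mm thick
- tab (a joint): angle of the vent tab, rad: 0 lying shut on the hub, grows as the fin end is lifted up and over towards the lid's +x, 1.57 upright, stop at 2.2. Stiff enough to stay where it is left (about 0.5 N at the fin)
- lid: the lid as a whole; origin at the centre of its plug's flat underside, on which it can stand; z up its axis, x from the tab's fin end towards its hinge. The plug (54 mm diameter, 20 mm deep, under the 4 mm flange) sits in the jar's mouth with 2 mm play, the flange on the rim. It turns with almost no effort and does not rise as it turns
- jar: the white porcelain mill jar, fixed to the bench, 100 mm diameter with a 66 mm neck; origin at the centre of its underside on the bench. Its rim is 82 mm above the bench, its inner floor 6 mm. With the lid closed the lid's x lies within 8 degrees of the jar's x
- jar_mouth (a point): centre of the jar's round mouth at rim level, 82 mm above the bench; inner diameter 58 mm, wider inside
- mat_top (a point): centre of the top of the square cork mat (110 x 110 mm, 6 mm thick, fixed), where the lid is to lie
- pad_top (a point): centre of the top of the dark steel pad (100 x 110 mm, 8 mm thick, fixed), the parking place of the gauge
- gauge_grip (a point): bridge gauge, loose, 380 g, standing on the pad: point on the centre line of its upright square black barrel (24 x 24 mm, from 59 to 125 mm above the feet; small dial on the -x side), 100 mm above the feet. z up, y from leg to leg; grasp the barrel by its two y sides
- gauge_base (a point): midpoint between the gauge's feet, on the plane they stand on; z up, y from leg to leg. Two aluminium legs, each 36 mm along x and 9 mm thick, inner gap 54 mm, outer span 72 mm along y; crossbar underside 50 mm and top 60 mm above the feet
- foot_face (a point): centre of the underside of the gauge's sprung foot disc; z up
- gauge_foot (a joint): slide of the gauge's sprung foot (16 mm disc on the gauge's centre line, between the legs), m: 0 with the disc's underside 4 mm above the plane of the feet (its lower stop), grows as a part pushes it up; so with the gauge standing on the bench over a part it reads the part's height minus 0.004. Spring about 1 N, travel 32 mm
- cyl_a_center (a point): centre (half-way up) of the shortest white ceramic grinding cylinder: 30 mm diameter, 10 mm high, standing on end on the bench, z along its axis. Three or all four are present (None: absent)
- cyl_b_center (a point): centre (half-way up) of the second shortest white ceramic grinding cylinder: 30 mm diameter, 16 mm high, standing on end on the bench, z along its axis. Three or all four are present (None: absent)
- cyl_c_center (a point): centre (half-way up) of the second tallest white ceramic grinding cylinder: 30 mm diameter, 22 mm high, standing on end on the bench, z along its axis. Three or all four are present (None: absent)
- cyl_d_center (a point): centre (half-way up) of the tallest white ceramic grinding cylinder: 30 mm diameter, 28 mm high, standing on end on the bench, z along its axis. Three or all four are present (None: absent)
- rib: small flat wooden rib lying among the cylinders, 6 mm thick, about 70 x 40 mm: a bystander, leave it alone
- brush: brush lying beyond the cylinders: a bystander, leave it alone
- spat: wooden spatula lying near the robot's side, left: a bystander, leave it alone
- bowl: terracotta bowl: a bystander, leave it alone
- mug: blue mug: a bystander, leave it alone
- kiln_post: short terracotta kiln post, 70 mm high: a bystander, leave it alone
- firebrick: piece of pale insulating firebrick, 90 x 60 x 30 mm: a bystander, leave it alone
Not all that is in view belongs to the job. Leave any green or red look-alike of the part that bears gauge_grip alone.

How it is judged:
By the outcome, as a careful person would: the job done as asked, in the order asked, and still so for the second after the job is handed in, with the robot touching nothing.
Of cyl_a, cyl_b, cyl_c, cyl_d only 3 to 4 are there at a start; the rules pass over those that are not, and their reading is None.
At some moment in a run one of cyl_a, cyl_b, cyl_c, cyl_d may be knocked a few centimetres aside while the robot is not near it.
It also fails if it takes over 210 s, if anything falls off the work surface, if the arm or the gripper's body presses on something with over 40 N, if the wrist force passes 120 N, or if a joint passes its speed limit or range.

### The arm

A 6-joint arm with a two-finger parallel gripper is mounted at the origin on the work surface. World frame = base frame: x ahead of the robot, y to its left, z up, the work surface at z = 0. Lengths are in m, angles in rad, forces in N, time in s.
With the tool pointing down it reaches from about 0.35 to 0.775 m from the base axis. Payload 5.5 kg.
Tool frame: the origin (TCP) lies between the finger pads; the fingertips stand 8 mm ahead of it and the grasp point (between the pads) lies 11 mm behind it; z points along the fingers, y is the line along which they close (so a half turn about z gives the same grasp; the last joint's range is limited). The gripper opens to 85 mm and grips with 20 to 120 N. Pads are 22 mm wide; open, the fingers measure 114 mm over their backs; the gripper's body (76 mm by 85 mm) begins 54 mm behind the grasp point. The pads swing forward as they close: fully open they stand 13 mm farther back than shut.
Start: joints at [-1.396, 0.313, 0.046, 1.304, 0, 1.431], TCP at [0.178, -0.547, 0.2] pointing down, gripper open.
Joint ranges: [-2.76, 2.76], [-0.86, 1.69], [-1.03, 1.26], [-2.2, 2.34], [-1.47, 1.5], [-3.14, 3.14]. Speed limits (rad/s): [2.57, 2.57, 3.14, 3.14, 3.14, 3.14].

### API

Orientations are given as a unit quaternion [w, x, y, z].
In Python, from workcell import status, vision, job gives the robot as it stands. The module is installed in compiled form; this text tells all that it offers.
- The arm moves only by the tool apply_moves, never from a script. Its argument "moves" is one flat list of numbers, 6 for each row, row after row: the shift along the world's x, y, z in units of 25 mm (1.0 is 25 mm), then the turn, a rotation vector about the world's x, y, z in rad. In form: [x, y, z, rx, ry, rz, x, y, z, rx, ry, rz, ...]. A call has 1 to 20 rows; each row is the pose to reach, as a shift and turn from the pose commanded when the call began; what a row does not reach only later rows make up. A row lasts 1/12 s, in which the tool goes at most 41.7 mm and 7.16 degrees, less where a joint would pass 70% of its speed; a pose out of reach is approached as far as the arm can. A call with a gripper value outside its range is refused whole. "claw" is the opening in per cent of the stroke, from 0 (shut) to 100 (fully open), set as the call begins (left out, the last holds). The fingers move at their own pace and stop on an object; "newtons" is the grip in N (left out, the last holds). Time passes only in rows, so rows that repeat a pose let the fingers close. It gives the time, the measured TCP pose, the force, the opening and the grip force at its end, in the units of the state.
- status.get_state(): the state, without advancing time (a new reading comes with each control period).
- vision.read_camera(name): name is "scene" or "side" or "wrist"; returns a dict with "image" (384x512x3 uint8, blue, green, red), "camera_matrix" (3x3 intrinsics, pixels), "camera_from_world" (4x4, takes a point from world to camera coordinates). Camera axes: x right, y down, z forward; pixel columns grow to the right and rows downward; lengths in m; the calibration is good to about 2 mm. A picture is of the moment at which its call begins. There is no depth.
- job.hand_in(): hands the job in; it is judged then, once.
The state is a dict: "clock": time; "joint_pos": joint angles; "qvel": joint speeds; "tau": joint torques, N m; "tcp_pos": TCP position; "orientation": TCP orientation; "wrist_force": force on the tool from outside, world axes, zero at the start; "ft_torque": the same for the moment, N m; "finger_gap": finger opening in m; "grip_force": force on a finger pad.
Only numpy, scipy, OpenCV 4.12 (cv2) and the standard library are available. Lean on these libraries where they do the work, as an engineer would, in place of code of your own. Each camera call takes 0.05 s, during which the arm holds its last target. There are 200 camera calls.

## Working session

There is one attempt and no reset: what is moved stays moved. The work goes in short steps, Python scripts to look and compute and a tool call to move; the robot and the scene stay as the last step left them, time stands still between calls to the robot, and variables do not carry over. Pictures are saved under pics/ and viewed, at most 14 in all, crops included, and the job is handed in when it is done.

Besides the shell and the picture viewer there is one more tool, called as a command line: name --argument value ..., lists and objects as JSON in quotes. apply_moves: Moves the arm, as the interface text tells. Its arguments: {"type":"object","properties":{"moves":{"type":"array","items":{"type":"number"}},"claw":{"type":"number"},"newtons":{"type":"number"}},"required":["moves"]}

```bash
mkdir -p pics; cat > h.py <<'E'
import numpy as np, cv2
from workcell import status, vision, job
def snap(n,f,crop=None,s=1):
    d=vision.read_camera(n); im=d["image"]
    np.savez('pics/'+f+'.npz',K=d["camera_matrix"],T=d["camera_from_world"],im=im)
    if crop: im=im[crop[1]:crop[3],crop[0]:crop[2]]
    cv2.imwrite('pics/'+f+'.png',cv2.resize(im,None,fx=s,fy=s,interpolation=cv2.INTER_CUBIC)); return d
def load(f):
    z=np.load('pics/'+f+'.npz'); return {"camera_matrix":z['K'],"camera_from_world":z['T'],"image":z['im']}
def px(d,u,v,z):
    T=d["camera_from_world"];R=T[:3,:3];c=-R.T@T[:3,3]
    r=R.T@np.linalg.solve(d["camera_matrix"],[u,v,1.]); return c+r*(z-c[2])/r[2]
def proj(d,p):
    T=d["camera_from_world"];q=d["camera_matrix"]@(T[:3,:3]@np.array(p)+T[:3,3]);return q[:2]/q[2]
E
python3 - <<'E'
from h import *
np.set_printoptions(precision=3,suppress=True)
for n in("scene","side","wrist"):
    d=snap(n,n+"0",s=1.5)
    T=d["camera_from_world"];print(n,-T[:3,:3].T@T[:3,3],T[2,:3],d["camera_matrix"][0,0])
print(status.get_state())
E
```

```text
scene [1.09  0.337 1.061] [-0.438 -0.331 -0.836] 370.8312981902852
side [ 0.364 -0.909  0.659] [ 0.213  0.811 -0.545] 398.7482856891716
wrist [ 0.249 -0.523  0.372] [-0.276 -0.088 -0.957] 320.38976610993757
{'clock': 0.15, 'joint_pos': array([-1.396,  0.314,  0.045,  1.304, -0.   ,  1.431]), 'qvel': array([ 0.   , -0.004,  0.004, -0.001, -0.   ,  0.   ]), 'tau': array([  0.002, -48.107,  29.882,   0.014,  -0.   ,   0.   ]), 'tcp_pos': array([ 0.178, -0.546,  0.2  ]), 'orientation': array([-0.001,  0.988,  0.157, -0.   ]), 'wrist_force': array([-0.263, -0.163,  0.196]), 'ft_torque': array([ 0.071,  0.02 , -0.011]), 'grip_force': 0.0, 'finger_gap': 0.08503422776009441}
```

View pics/scene0.png

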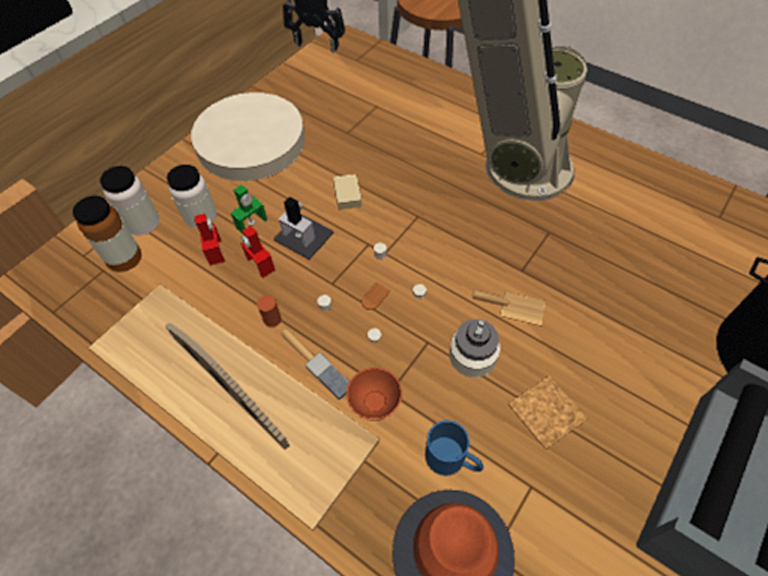

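View pics/side0.png

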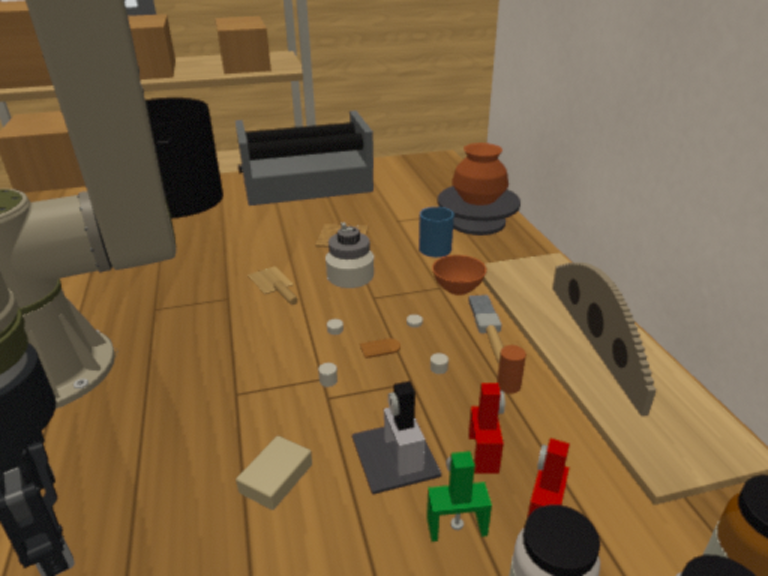

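Scene (1.5x) shows the jar near (475,345), mat (547,411), gauge on its pad (298,225), four cylinders at (380,250), (420,290), (324,301), (374,334); the side view shows the same four at (328,374), (335,326), (440,362), (415,320).

```bash
python3 - <<'E'
from h import *
np.set_printoptions(precision=3,suppress=True)
S=load('scene0');D=load('side0')
def blob(d,u,v):
    u/=1.5;v/=1.5
    im=d["image"][int(v)-10:int(v)+11,int(u)-10:int(u)+11].astype(int)
    m=((im.max(2)-im.min(2))<45)&(im.min(2)>90)
    n,l,st,c=cv2.connectedComponentsWithStats(m.astype(np.uint8))
    i=1+np.argmax(st[1:,4]);return c[i]+[int(u)-10,int(v)-10],st[i,2:]
for h,s,e in((.028,(380,250),(328,374)),(.016,(420,290),(335,326)),(.022,(324,301),(440,362)),(.010,(374,334),(415,320))):
    a,sa=blob(S,*s);b,sb=blob(D,*e)
    print(h,px(S,*a,h/2),px(D,*b,h/2),sa,sb)
def p(d,u,v,z):return px(d,u/1.5,v/1.5,z)
print('mat',p(S,547,411,.006),'pad',p(S,303,237,.008))
print('pad corners',[p(S,*q,.008) for q in((274,237),(307,257),(334,234))])
print('pad side',[p(D,*q,.008) for q in((353,434),(374,489),(440,471))])
print('gauge barrel top',p(S,293,202,.133),p(D,403,386,.133))
print('hub top',p(S,479,331,.082+.004+.022),p(D,348,234,.108))
print('jar flange',p(S,478,343,.086))
print('mat corners',[p(S,*q,.006) for q in((510,405),(547,378),(585,415),(547,446))])
E
```

```text
0.028 [ 0.459 -0.158  0.014] [ 0.461 -0.143  0.014] [ 8 11 56] [13 11 90]
0.016 [ 0.498 -0.02   0.008] [ 0.498 -0.011  0.008] [ 9  9 55] [10  8 61]
0.022 [ 0.647 -0.174  0.011] [ 0.65  -0.164  0.011] [ 9 10 67] [12  9 82]
0.01 [ 0.647 -0.036  0.005] [ 0.646 -0.033  0.005] [ 9  9 61] [11  7 60]
mat [0.589 0.346 0.006] pad [ 0.532 -0.335  0.008]
pad corners [array([ 0.572, -0.393,  0.008]), array([ 0.572, -0.288,  0.008]), array([ 0.481, -0.279,  0.008])]
pad side [array([ 0.473, -0.29 ,  0.008]), array([ 0.479, -0.395,  0.008]), array([ 0.574, -0.389,  0.008])]
gauge barrel top [ 0.535 -0.338  0.133] [ 0.533 -0.344  0.133]
hub top [0.566 0.163 0.108] [0.562 0.147 0.108]
jar flange [0.579 0.171 0.086]
mat corners [array([0.62 , 0.28 , 0.006]), array([0.525, 0.314, 0.006]), array([0.553, 0.41 , 0.006]), array([0.652, 0.378, 0.006])]
```

apply_moves --moves '[3, 5, 2, 0, 0, 0, 15.6, 28.4, 2, 0, 0, -0.316, 15.6, 28.4, 2, 0, 0, -0.316, 15.6, 28.4, 2, 0, 0, -0.316, 15.6, 28.4, 2, 0, 0, -0.316, 15.6, 28.4, 2, 0, 0, -0.316, 15.6, 28.4, 2, 0, 0, -0.316, 15.6, 28.4, 2, 0, 0, -0.316, 15.6, 28.4, 2, 0, 0, -0.316, 15.6, 28.4, 2, 0, 0, -0.316, 15.6, 28.4, 2, 0, 0, -0.316, 15.6, 28.4, 2, 0, 0, -0.316, 15.6, 28.4, 2, 0, 0, -0.316, 15.6, 28.4, 2, 0, 0, -0.316, 15.6, 28.4, 2, 0, 0, -0.316, 15.6, 28.4, 2, 0, 0, -0.316, 15.6, 28.4, 2, 0, 0, -0.316, 15.6, 28.4, 2, 0, 0, -0.316, 15.6, 28.4, 2, 0, 0, -0.316, 15.6, 28.4, 2, 0, 0, -0.316]'

```text
clock: 1.82
tcp_pos: [0.5674, 0.1191, 0.2492]
orientation: [-0.013, 1.0, 0.027, -0.001]
wrist_force: [-0.3, -0.8, -0.0]
finger_gap: 0.0855
grip_force: 0.0
```

apply_moves --moves '[0, 0, 0, 0, 0, 0, 0, 0, 0, 0, 0, 0, 0, 0, 0, 0, 0, 0]'

```text
clock: 2.07
tcp_pos: [0.5654, 0.1164, 0.2495]
orientation: [-0.013, 1.0, 0.025, -0.001]
wrist_force: [-0.5, 0.5, 0.4]
finger_gap: 0.0855
grip_force: 0.0
```

```bash
python3 - <<'E'
from h import *
np.set_printoptions(precision=4,suppress=True)
d=snap("wrist","w1",s=1.5);s=status.get_state();print(s['clock'],s['tcp_pos'],s['orientation'],s['joint_pos'])
E
```

```text
2.1167 [0.5653 0.1161 0.2498] [-0.0126  0.9996  0.0249 -0.0011] [0.0489 0.3094 0.1608 1.4238 0.0252 3.1406]
```

View pics/w1.png

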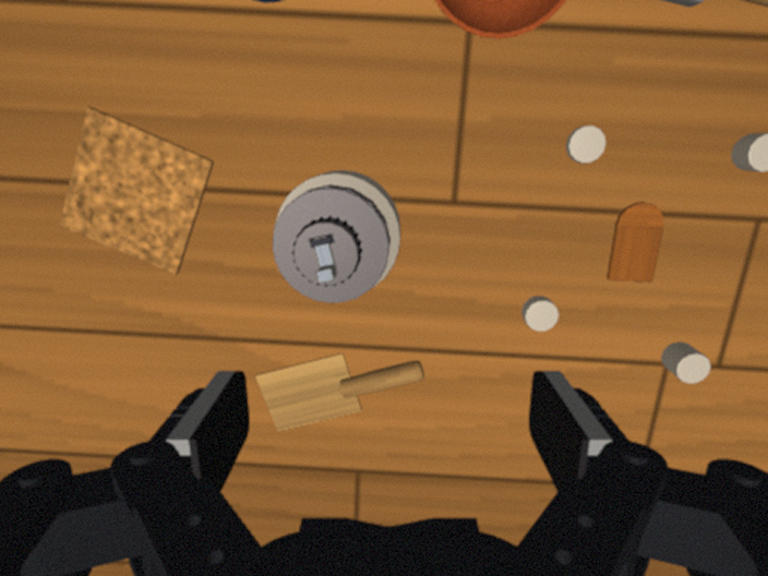

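Wrist view: lid hub centred near (326,252), hinge block at (321,242), fin at (325,278) pointing to -x; mat corners (90,107),(212,161),(178,274),(63,226); cylinder tops (587,144), (542,315), (693,366), (763,153). The last joint is at its limit, so I'll keep yaw positive from here.

```bash
python3 - <<'E'
from h import *
np.set_printoptions(precision=4,suppress=True)
d=load('w1')
def p(u,v,z):return px(d,u/1.5,v/1.5,z)
print('flange',p(332,244,.086),'hubtop',p(326,252,.108))
print('hinge',p(321,241,.113),'fin top',p(326,277,.127),'finbase',p(324,268,.113))
print('mat',np.mean([p(90,107,.006),p(212,161,.006),p(178,274,.006),p(63,226,.006)],0), p(90,107,.006)-p(212,161,.006))
for n,u,v,h in(('a',587,144,.01),('b',543,313,.016),('d',693,366,.028),('c',765,153,.022)):print(n,p(u,v,h))
T=d["camera_from_world"];print(-T[:3,:3].T@T[:3,3])
im=d["image"];c=im[135:220,170:275];cv2.imwrite('pics/w1c.png',cv2.resize(c,None,fx=6,fy=6,interpolation=cv2.INTER_CUBIC))
E
```

```text
flange [0.5684 0.1611 0.086 ] hubtop [0.5675 0.1621 0.108 ]
hinge [0.5758 0.1648 0.113 ] fin top [0.5556 0.1591 0.127 ] finbase [0.5577 0.1626 0.113 ]
mat [0.5855 0.3426 0.006 ] [0.038  0.0988 0.    ]
a [ 0.6463 -0.035   0.01  ]
b [ 0.5013 -0.0185  0.016 ]
d [ 0.4637 -0.1532  0.028 ]
c [ 0.6464 -0.1703  0.022 ]
[0.6407 0.116  0.4218]
```

View pics/w1c.png

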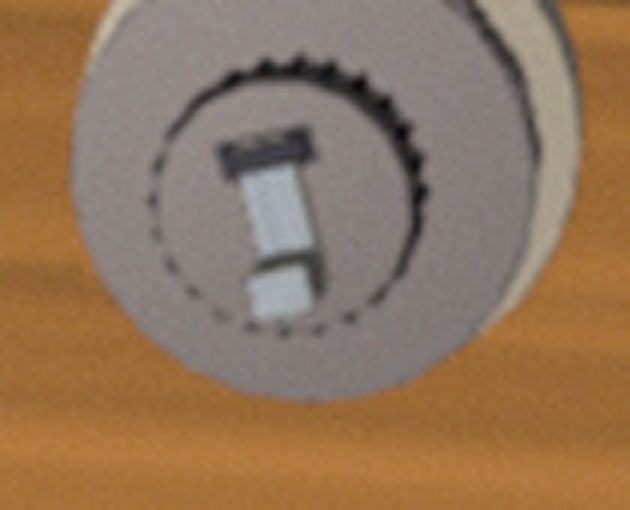

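apply_moves --moves '[0, 0, 0, 0, 0, 1.6, 0, 0, 0, 0, 0, 1.6, 0, 0, 0, 0, 0, 1.6, 0, 0, 0, 0, 0, 1.6, 0, 0, 0, 0, 0, 1.6, 0, 0, 0, 0, 0, 1.6, 0, 0, 0, 0, 0, 1.6, 0, 0, 0, 0, 0, 1.6, 0, 0, 0, 0, 0, 1.6, 0, 0, 0, 0, 0, 1.6, 0, 0, 0, 0, 0, 1.6, 0, 0, 0, 0, 0, 1.6, 0, 0, 0, 0, 0, 1.6, 0, 0, 0, 0, 0, 1.6, 0, 0, 0, 0, 0, 1.6]' --claw 45

```text
clock: 3.37
tcp_pos: [0.5656, 0.1161, 0.2502]
orientation: [-0.008, 0.68, 0.733, -0.01]
wrist_force: [0.6, -1.1, -0.6]
finger_gap: 0.0383
grip_force: 0.0
```

```bash
cat >> h.py <<'E'
from scipy.spatial.transform import Rotation as Ro
def st(tgt=None,yaw=None):
    s=status.get_state();q=s['orientation'];R=Ro.from_quat(np.r_[q[1:],q[0]])
    x=R.as_matrix()[:,0];y=np.arctan2(x[1],x[0])
    print('t',round(s['clock'],2),'tcp',s['tcp_pos'].round(4),'yaw',y.round(4),'q6',s['joint_pos'][5].round(3),'zaxis',R.as_matrix()[:,2].round(3),'F',s['wrist_force'].round(1),'gap',round(s['finger_gap'],4),'grip',s['grip_force'])
    if tgt is not None: print(' shift units',((np.array(tgt)-s['tcp_pos'])/.025).round(3))
    if yaw is not None:
        Rd=np.array([[np.cos(yaw),np.sin(yaw),0],[np.sin(yaw),-np.cos(yaw),0],[0,0,-1]])
        print(' rotvec',(Ro.from_matrix(Rd)*R.inv()).as_rotvec().round(4))
E
python3 -c "
from h import *
st([.557,.159,.2],3.40)"
```

```text
t 3.37 tcp [0.5656 0.1161 0.2502] yaw 1.6468 q6 1.559 zaxis [-0.025 -0.003 -1.   ] F [ 0.6 -1.1 -0.6] gap 0.0383 grip 0.0
 shift units [-0.345  1.717 -2.009]
 rotvec [ 0.024  -0.016   1.7531]
```

apply_moves --moves '[-0.345, 1.717, -1.5, 0.024, -0.016, 1.753, -0.345, 1.717, -1.5, 0.024, -0.016, 1.753, -0.345, 1.717, -1.5, 0.024, -0.016, 1.753, -0.345, 1.717, -1.5, 0.024, -0.016, 1.753, -0.345, 1.717, -1.5, 0.024, -0.016, 1.753, -0.345, 1.717, -1.5, 0.024, -0.016, 1.753, -0.345, 1.717, -1.5, 0.024, -0.016, 1.753, -0.345, 1.717, -1.5, 0.024, -0.016, 1.753, -0.345, 1.717, -1.5, 0.024, -0.016, 1.753, -0.345, 1.717, -1.5, 0.024, -0.016, 1.753, -0.345, 1.717, -1.5, 0.024, -0.016, 1.753, -0.345, 1.717, -1.5, 0.024, -0.016, 1.753, -0.345, 1.717, -1.5, 0.024, -0.016, 1.753, -0.345, 1.717, -1.5, 0.024, -0.016, 1.753, -0.345, 1.717, -1.5, 0.024, -0.016, 1.753, -0.345, 1.717, -1.5, 0.024, -0.016, 1.753]' --claw 35

```text
clock: 4.7
tcp_pos: [0.5574, 0.1593, 0.2126]
orientation: [0.0, -0.128, 0.992, -0.0]
wrist_force: [-1.2, -0.1, -0.7]
finger_gap: 0.03
grip_force: 0.0
```

```bash
python3 -c "
from h import *
d=snap('wrist','w2')
im=d['image'];u,v=proj(d,[.567,.162,.108]);print(u,v)
u,v=int(u),int(v);print(u-50,v-40);cv2.imwrite('pics/w2c.png',cv2.resize(im[v-40:v+40,u-50:u+50],None,fx=6,fy=6,interpolation=cv2.INTER_CUBIC))
st([.557,.159,.15],3.40)"
```

```text
259.12956754420196 190.88112795577652
209 150
t 4.75 tcp [0.5574 0.1594 0.2125] yaw -2.8845 q6 -0.117 zaxis [ 0. -0. -1.] F [-0.4  0.2  0.6] gap 0.0295 grip 0.0
 shift units [-0.015 -0.016 -2.501]
 rotvec [0.0002 0.0001 0.0013]
```

View pics/w2c.png

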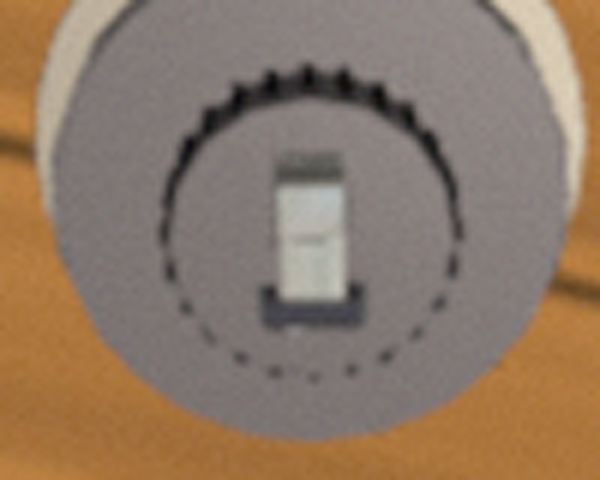

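```bash
python3 -c "
from h import *
np.set_printoptions(precision=4,suppress=True)
d=load('w2')
f=lambda u,v,z:px(d,209+u/6,150+v/6,z)
print('hub',f(311,240,.108),'fin',f(312,212,.127),'block',f(312,292,.114),'flange',f(311,205,.086))"
```

```text
hub [0.5658 0.1633 0.108 ] fin [0.5565 0.1608 0.127 ] block [0.5718 0.165  0.114 ] flange [0.5663 0.1635 0.086 ]
```

apply_moves --moves '[-0.03, 0.036, -3, 0, 0, 0, -0.03, 0.036, -3, 0, 0, 0, -0.03, 0.036, -3.3, 0, 0, 0, -0.03, 0.036, -3.62, 0, 0, 0, -0.03, 0.036, -3.62, 0, 0, 0, -0.03, 0.036, -3.62, 0, 0, 0]'

```text
clock: 5.25
tcp_pos: [0.5577, 0.1607, 0.1232]
orientation: [0.001, -0.13, 0.991, -0.0]
wrist_force: [0.1, -0.2, 0.7]
finger_gap: 0.0298
grip_force: 0.0
```

apply_moves --moves '[0, 0, 0, 0, 0, 0, 0, 0, 0, 0, 0, 0, 0, 0, 0, 0, 0, 0, 0, 0, 0, 0, 0, 0, 0, 0, 0, 0, 0, 0]' --claw 0 --newtons 20

```text
clock: 5.67
tcp_pos: [0.5571, 0.1606, 0.1224]
orientation: [0.0, -0.131, 0.991, -0.0]
wrist_force: [-0.4, 0.3, 0.4]
finger_gap: -0.0001
grip_force: 0.0
```

```bash
python3 -c "
from h import *
st()
import math
# arc about hinge: start rel (-20,9) 
c,s=math.cos(.258),math.sin(.258)
for k in range(1,13):
    a=math.radians(92)*k/12
    x=-20*math.cos(a)+9*math.sin(a)+20; z=20*math.sin(a)+9*math.cos(a)-9
    print(round(x*c/25,2),',',round(x*s/25,2),',',round(z/25,2),', 0, 0, 0',end=', ')"
```

```text
t 5.67 tcp [0.5571 0.1606 0.1224] yaw -2.8794 q6 -0.12 zaxis [ 0.001 -0.    -1.   ] F [-0.4  0.3  0.4] gap -0.0001 grip 0.0
0.05 , 0.01 , 0.1 , 0, 0, 0, 0.12 , 0.03 , 0.2 , 0, 0, 0, 0.2 , 0.05 , 0.28 , 0, 0, 0, 0.29 , 0.08 , 0.36 , 0, 0, 0, 0.38 , 0.1 , 0.42 , 0, 0, 0, 0.49 , 0.13 , 0.47 , 0, 0, 0, 0.6 , 0.16 , 0.5 , 0, 0, 0, 0.71 , 0.19 , 0.51 , 0, 0, 0, 0.82 , 0.22 , 0.52 , 0, 0, 0, 0.93 , 0.25 , 0.5 , 0, 0, 0, 1.04 , 0.28 , 0.47 , 0, 0, 0, 1.15 , 0.3 , 0.43 , 0, 0, 0,
```

```bash
python3 -c "
from h import *
a=snap('wrist','w3')['image'][100:340,130:390];b=snap('side','s3')['image'][100:220,180:290]
A=cv2.resize(a,None,fx=1.6,fy=1.6);B=cv2.resize(b,(352,384),interpolation=cv2.INTER_CUBIC);cv2.imwrite('pics/c3.png',np.hstack([A,B]))"
```

```text
(no output)
```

View pics/c3.png

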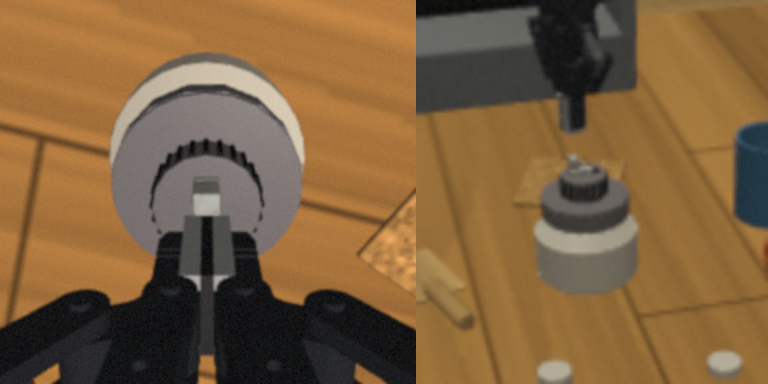

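The fingers shut on air: in the side view the tips (572,130 in the crop) stand above the fin (572,158). I'll check where the tips project.

```bash
python3 -c "
from h import *
s=load('s3');w=load('w3')
for z in (.114,.122,.13,.14,.15):
    p=[.5571,.1606,z];a=proj(s,p);b=proj(w,p)
    print(z,'side crop',((a-[180,100])*3.2).round(0),'wrist crop',((b-[130,100])*1.6).round(0))
for n,p in (('hubtop',[.566,.163,.108]),('jarbase',[.566,.163,0]),('fintop',[.5568,.1602,.127])):
    print(n,((proj(s,p)-[180,100])*3.2).round(0),((proj(w,p)-[130,100])*1.6).round(0))
st()
"
```

```text
0.114 side crop [158. 168.] wrist crop [206. 192.]
0.122 side crop [158. 160.] wrist crop [206. 201.]
0.13 side crop [157. 153.] wrist crop [206. 210.]
0.14 side crop [157. 143.] wrist crop [206. 222.]
0.15 side crop [156. 133.] wrist crop [206. 236.]
hubtop [167. 171.] [206. 208.]
jarbase [171. 269.] [206. 135.]
fintop [157. 156.] [205. 205.]
t 5.77 tcp [0.5569 0.1606 0.1221] yaw -2.8794 q6 -0.12 zaxis [ 0. -0. -1.] F [-0.1  0.1 -0. ] gap -0.0002 grip 0.0
```

```bash
python3 -c "
from h import *
s=load('s3');w=load('w3')
print(s['image'][128:156,222:236].mean(2).astype(int))
print(w['image'][215:280:2,244:274:2].mean(2).astype(int))
"
```

```text
[[ 56  44  42  34  24  21  21  22  20  19  22  27  26  27]
 [ 58  63  87  66  37  28  19  18  19  19  27  51  58  61]
 [ 65  70  74  61  51  45  30  19  17  20  44  80  89  90]
 [ 95  95  85  69  71  53  29  20  22  22  46  84  94  96]
 [101  98  87  65  74  58  32  24  26  25  46  85  92  96]
 [102 101  87  64  73  60  35  24  25  28  45  85  93  96]
 [ 99 102  88  66  75  60  35  24  20  23  37  83  93  97]
 [ 96 100  91  67  74  58  36  25  26  25  39  82  93  96]
 [ 94 100  92  73  76  61  36  23  27  24  43  83  92  94]
 [ 90  97  90  70  73  66  39  22  30  26  38  81  93  94]
 [ 87  93  89  67  72  69  41  25  29  25  40  84  93  93]
 [ 88  90  86  66  75  71  41  28  25  33  56  87  96  95]
 [ 89  87  90  74  80  78  56  52  56  70  83  93  96  97]
 [ 94  86  91  93  93  88  82  83  86  91  97  98  98  97]
 [ 96  88  89  95  98 100  98 100  99  99 100  98  99  98]
 [ 99  91  87  91  99 103 100 101 101  98  99  99  98  99]
 [101  96  89  89  98 100 101 102 101 100  99  99  99  98]
 [101  99  92  87  93 100 101 102 101 101 100 100  99  98]
 [ 99 101  96  88  91  97 102 103 101 
[... 1932 characters left out ...]
6  75]
 [ 79  76  72  74  77  75  17  11  20  23  77  76  76  78  76]
 [ 76  74  76  77  77  79  27   0  15  25  81  73  74  81  74]
 [ 76  77  81  77  75  79  22  18  13  25  82  75  78  77  76]
 [ 78  76  77  77  78  71  23  20  14  15  72  77  75  79  77]
 [ 78  75  78  78  79  67  20  15  17  21  72  76  77  75  78]
 [ 76  79  73  78  74  68  15  15  15  18  70  75  71  77  77]
 [ 87  92  96  92  91  80  19  21  23  27  89  95  94  93  88]
 [ 48 103 145 168 169 155  58  57  50  59 158 168 169 140  97]
 [ 15  18  23 108 170 152  56  50  54  61 156 160 102  28  17]
 [ 21  21  14  18 111 153  53  51  52  57 156 103  20  17  27]
 [  8  12  15  17  42 143  56  55  49  53 145  36  17  12  22]]
```

```bash
python3 -c "
from h import *
s=load('s3');w=load('w3')
tx=np.array([-.966,-.259,0]);ty=np.array([-.259,.966,0])
for z in (.13,.14,.145,.15,.155,.16):
    c=np.array([.557,.1606,z])
    print(z,'wrist',proj(w,c+.011*tx)[1].round(1),proj(w,c)[1].round(1),'side',[proj(s,c+a*tx+b*ty)[1].round(1) for a in(-.011,.011) for b in(-.008,.008)])
T=w['camera_from_world'];print(-T[:3,:3].T@T[:3,3])
"
```

```text
0.13 wrist 212.3 230.8 side [np.float64(147.8), np.float64(145.8), np.float64(149.5), np.float64(147.5)]
0.14 wrist 219.0 238.4 side [np.float64(144.8), np.float64(142.8), np.float64(146.5), np.float64(144.5)]
0.145 wrist 222.7 242.6 side [np.float64(143.3), np.float64(141.3), np.float64(144.9), np.float64(142.9)]
0.15 wrist 226.6 247.0 side [np.float64(141.8), np.float64(139.8), np.float64(143.4), np.float64(141.4)]
0.155 wrist 230.7 251.7 side [np.float64(140.2), np.float64(138.3), np.float64(141.9), np.float64(139.9)]
0.16 wrist 235.1 256.7 side [np.float64(138.7), np.float64(136.7), np.float64(140.3), np.float64(138.3)]
[0.48705396 0.14184617 0.29491851]
```

apply_moves --moves '[0, 0, 0, 0, 0, 0, 0, 0, 0, 0, 0, 0, 0, 0, 0, 0, 0, 0, 0, 0, -0.2, 0, 0, 0, 0, 0, -0.4, 0, 0, 0, 0, 0, -0.4, 0, 0, 0]' --claw 30

```text
clock: 6.27
tcp_pos: [0.5559, 0.1604, 0.1104]
orientation: [-0.001, -0.131, 0.991, -0.0]
wrist_force: [0.0, -0.3, -0.7]
finger_gap: 0.0257
grip_force: 0.0
```

```bash
python3 -c "
from h import *
st()
a=snap('wrist','w4')['image'][190:310,200:320];b=snap('side','s4')['image'][110:190,200:260]
A=cv2.resize(a,(400,400),interpolation=cv2.INTER_CUBIC);B=cv2.resize(b,(300,400),interpolation=cv2.INTER_CUBIC);cv2.imwrite('pics/c4.png',np.hstack([A,B]))"
```

```text
t 6.27 tcp [0.5559 0.1604 0.1104] yaw -2.8794 q6 -0.12 zaxis [-0.002 -0.001 -1.   ] F [ 0.  -0.3 -0.7] gap 0.0257 grip 0.0
```

View pics/c4.png

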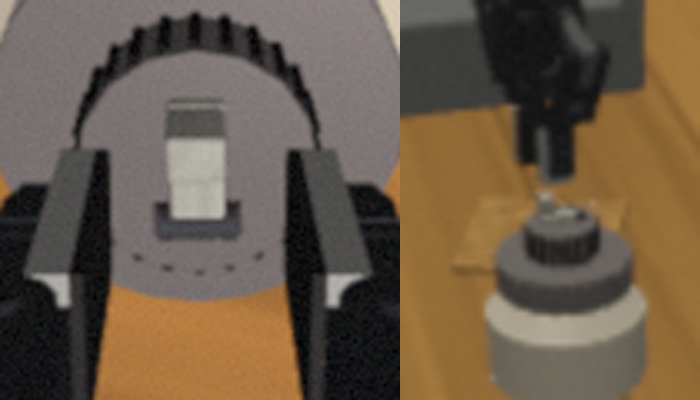

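The tips are about 30 mm further back than the text says (tip at 183 vs fin top 193 in the side crop, at TCP z 0.110), with the fin centred between the fingers; I'll go by what the cameras show, watching force.

apply_moves --moves '[0.04, 0, -0.3, 0, 0, 0, 0.04, 0, -0.6, 0, 0, 0, 0.04, 0, -0.85, 0, 0, 0, 0.04, 0, -1.0, 0, 0, 0, 0.04, 0, -1.0, 0, 0, 0, 0.04, 0, -1.0, 0, 0, 0]'

```text
clock: 6.87
tcp_pos: [0.5574, 0.1605, 0.0864]
orientation: [-0.0, -0.131, 0.991, -0.0]
wrist_force: [-0.2, -0.2, -1.1]
finger_gap: 0.0258
grip_force: 0.0
```

apply_moves --moves '[0, 0, 0, 0, 0, 0, 0, 0, 0, 0, 0, 0, 0, 0, 0, 0, 0, 0, 0, 0, 0, 0, 0, 0]' --claw 0 --newtons 20

```text
clock: 7.2
tcp_pos: [0.558, 0.1607, 0.0872]
orientation: [0.0, -0.131, 0.991, -0.0]
wrist_force: [-0.7, -0.3, 0.4]
finger_gap: 0.0087
grip_force: 21.7
```

```bash
python3 -c "
from h import *
st()
b=snap('side','s5')['image']
print(b[125:170:1,224:236].mean(2).astype(int))"
```

```text
t 7.2 tcp [0.558  0.1607 0.0872] yaw -2.8793 q6 -0.12 zaxis [ 0.001 -0.    -1.   ] F [-0.7 -0.3  0.4] gap 0.0087 grip 21.683111786842346
[[ 19  19  23  22  23  22  19  24  21  39  58  70]
 [ 20  24  22  22  22  19  18  18  22  34  44  66]
 [ 20  22  23  22  21  22  21  21  22  32  42  59]
 [ 27  19  23  17  23  20  16  20  24  30  37  48]
 [ 21  21  19  21  21  21  19  24  27  27  38  40]
 [ 24  22  20  21  21  20  22  31  32  27  28  30]
 [ 22  20  23  23  28  32  34  33  26  22  23  24]
 [ 23  20  24  20  26  33  34  30  25  21  21  19]
 [ 20  16  20  22  22  24  22  21  20  21  21  22]
 [ 21  23  19  21  21  21  24  22  23  16  14  21]
 [ 21  25  22  25  23  22  23  24  22  21  22  21]
 [ 25  22  22  20  23  20  22  19  19  19  19  21]
 [ 25  20  22  21  23  19  20  18  21  22  21  19]
 [ 44  42  28  21  22  20  19  19  20  23  28  29]
 [ 84  91  57  30  20  21  18  20  21  23  25  25]
 [ 85  68  39  22  19  23  24  23  15  23  29  28]
 [ 82  57  30  28  31  25  20  20  16  25  48  60]
 [ 82  51  32  55  65  42  22  21  20  30  66  87]
 [ 83  54  35  67  77  48  23  22  21  32  69
[... 632 characters left out ...]
 87  94  95  98  99  98  97  98  93]
 [ 83  47  44  53  60  79  78  82  81  73  69  60]
 [ 83  46  32  39  35  49  49  50  54  48  47  40]
 [ 85  47  25  39  32  41  37  37  39  38  41  35]
 [ 95  54  32  38  33  43  36  35  36  34  39  32]
 [ 98  72  48  41  32  41  38  43  40  37  36  36]
 [101  95  85  66  44  48  45  48  44  43  41  44]
 [101 100  99  94  84  81  74  74  76  75  76  81]
 [101 101 101 100  99 100  96  96  98  96  97  97]
 [ 95  98  99 100 100 100 100 101  99 100 100  99]
 [ 72  77  81  90  94  95  95  97  96  93  93  90]
 [ 59  62  69  69  69  70  74  76  72  69  72  69]
 [ 55  57  60  58  59  61  60  62  60  60  59  60]
 [ 57  56  58  58  57  58  58  58  58  58  60  59]]
```

apply_moves --moves '[0.05, 0.01, 0.1, 0, 0, 0, 0.12, 0.03, 0.2, 0, 0, 0, 0.2, 0.05, 0.28, 0, 0, 0, 0.29, 0.08, 0.36, 0, 0, 0, 0.38, 0.1, 0.42, 0, 0, 0, 0.49, 0.13, 0.47, 0, 0, 0, 0.6, 0.16, 0.5, 0, 0, 0, 0.71, 0.19, 0.51, 0, 0, 0, 0.82, 0.22, 0.52, 0, 0, 0, 0.93, 0.25, 0.5, 0, 0, 0, 1.04, 0.28, 0.47, 0, 0, 0, 1.15, 0.3, 0.43, 0, 0, 0, 1.15, 0.3, 0.43, 0, 0, 0, 1.15, 0.3, 0.43, 0, 0, 0]'

```text
clock: 8.42
tcp_pos: [0.5876, 0.1686, 0.0982]
orientation: [0.001, -0.131, 0.991, 0.0]
wrist_force: [-1.7, 2.1, 2.5]
finger_gap: 0.0085
grip_force: 19.5
```

apply_moves --moves '[0, 0, 0, 0, 0, 0, 0, 0, 0, 0, 0, 0, 0, 0, 0, 0, 0, 0, 0, 0, 1, 0, 0, 0, 0, 0, 2, 0, 0, 0, 0, 0, 2, 0, 0, 0, 0, 0, 2, 0, 0, 0]' --claw 30

```text
clock: 9.0
tcp_pos: [0.5882, 0.1682, 0.1494]
orientation: [0.002, -0.131, 0.991, -0.0]
wrist_force: [0.2, 0.0, -0.3]
finger_gap: 0.0258
grip_force: 0.0
```

```bash
python3 -c "
from h import *
st()
a=snap('wrist','w6')['image'][120:280,180:340];b=snap('side','s6')['image'][110:190,200:260]
A=cv2.resize(a,(400,400),interpolation=cv2.INTER_CUBIC);B=cv2.resize(b,(300,400),interpolation=cv2.INTER_CUBIC);cv2.imwrite('pics/c6.png',np.hstack([A,B]))"
```

```text
t 9.0 tcp [0.5882 0.1682 0.1494] yaw -2.8795 q6 -0.115 zaxis [ 0.004  0.    -1.   ] F [ 0.2  0.  -0.3] gap 0.0258 grip 0.0
```

View pics/c6.png

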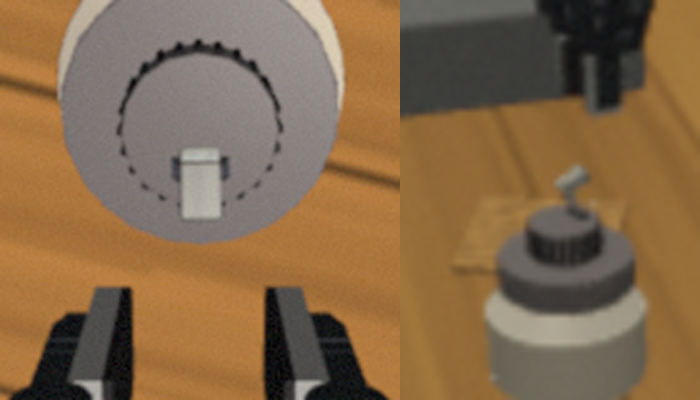

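```bash
python3 -c "
from h import *
s=load('s6');w=load('w6')
hub=np.array([.566,.163,.097]);lx=np.array([.967,.255,0]);ly=np.array([-.255,.967,0]);z=np.array([0,0,1.])
f=lambda d,p:(((proj(d,p)-[200,110])*5+[400,0]) if d is s else (proj(d,p)-[180,120])*2.5).round(0)
for a in (60,70,80,90,100):
    r=np.radians(a);u=-np.cos(r)*lx+np.sin(r)*z;v=np.sin(r)*lx+np.cos(r)*z
    h=hub+.01*lx+.014*z
    print(a,'side base,top',f(s,h+.020*u+.002*v),f(s,h+.020*u+.016*v),'wrist finouter edges',f(w,h+.024*u+.002*v),f(w,h+.024*u+.016*v),'hinge',f(s,h))
"
```

```text
60 side base,top [562. 185.] [579. 170.] wrist finouter edges [201. 150.] [200. 206.] hinge [575. 209.]
70 side base,top [567. 182.] [586. 170.] wrist finouter edges [201. 167.] [200. 225.] hinge [575. 209.]
80 side base,top [572. 180.] [592. 171.] wrist finouter edges [200. 184.] [200. 240.] hinge [575. 209.]
90 side base,top [577. 179.] [597. 174.] wrist finouter edges [200. 200.] [200. 253.] hinge [575. 209.]
100 side base,top [582. 179.] [602. 177.] wrist finouter edges [200. 215.] [200. 263.] hinge [575. 209.]
```

Tab is at about 67° (fin tilted in the side crop, (562,186)→(586,171)); I'll push it on with shut fingers.

apply_moves --moves '[-1.1, -0.3, 0.4, 0, 0, 0, -2.25, -0.57, 0, 0, 0, 0, -2.25, -0.57, 0, 0, 0, 0, -2.25, -0.57, -1.2, 0, 0, 0, -2.25, -0.57, -2.4, 0, 0, 0, -2.25, -0.57, -2.4, 0, 0, 0, -2.25, -0.57, -2.4, 0, 0, 0]' --claw 0

```text
clock: 9.68
tcp_pos: [0.5278, 0.1534, 0.0855]
orientation: [-0.003, -0.131, 0.991, -0.0]
wrist_force: [0.0, 0.2, 1.0]
finger_gap: 0.0001
grip_force: 0.0
```

```bash
python3 -c "
from h import *
st([.563,.162,.089])"
```

```text
t 9.68 tcp [0.5278 0.1534 0.0855] yaw -2.8794 q6 -0.125 zaxis [-0.006 -0.001 -1.   ] F [0.  0.2 1. ] gap 0.0001 grip 0.0
 shift units [1.409 0.343 0.14 ]
```

apply_moves --moves '[0.2, 0.05, 0, 0, 0, 0, 0.4, 0.1, 0, 0, 0, 0, 0.6, 0.16, 0, 0, 0, 0, 0.8, 0.21, 0, 0, 0, 0, 1.0, 0.26, 0, 0, 0, 0, 1.15, 0.3, 0, 0, 0, 0, 1.26, 0.33, 0, 0, 0, 0, 1.26, 0.33, 0, 0, 0, 0, 1.26, 0.33, 0, 0, 0, 0]'

```text
clock: 10.43
tcp_pos: [0.5619, 0.1621, 0.0875]
orientation: [-0.0, -0.131, 0.991, -0.0]
wrist_force: [0.2, -0.9, -0.5]
finger_gap: 0.0004
grip_force: 0.0
```

apply_moves --moves '[-0.5, -0.12, 0, 0, 0, 0, -1, -0.25, 0, 0, 0, 0, -1, -0.25, 2, 0, 0, 0, -1, -0.25, 2.5, 0, 0, 0, -1, -0.25, 2.5, 0, 0, 0, -1, -0.25, 2.5, 0, 0, 0]' --claw 80

```text
clock: 10.93
tcp_pos: [0.5379, 0.156, 0.1517]
orientation: [0.002, -0.131, 0.991, -0.0]
wrist_force: [0.8, -0.1, -0.1]
finger_gap: 0.0682
grip_force: 0.0
```

```bash
python3 -c "
from h import *
st()
w=snap('wrist','w7');s=snap('side','s7')
hub=np.array([.566,.163,.097]);lx=np.array([.967,.255,0]);z=np.array([0,0,1.])
c=proj(w,hub).astype(int)-[80,80];print(c)
A=cv2.resize(w['image'][c[1]:c[1]+160,c[0]:c[0]+160],(400,400),interpolation=cv2.INTER_CUBIC);B=cv2.resize(s['image'][110:190,200:260],(300,400),interpolation=cv2.INTER_CUBIC);cv2.imwrite('pics/c7.png',np.hstack([A,B]))
f=lambda d,p:(((proj(d,p)-[200,110])*5+[400,0]) if d is s else (proj(d,p)-c)*2.5).round(0)
for a in (70,80,90,100):
    r=np.radians(a);u=-np.cos(r)*lx+np.sin(r)*z;v=np.sin(r)*lx+np.cos(r)*z
    h=hub+.01*lx+.014*z
    print(a,'side base,top',f(s,h+.020*u+.002*v),f(s,h+.020*u+.016*v),'wrist finouter edges',f(w,h+.024*u+.002*v),f(w,h+.024*u+.016*v))
"
```

```text
t 10.93 tcp [0.5379 0.156  0.1517] yaw -2.8793 q6 -0.123 zaxis [ 0.004  0.    -1.   ] F [ 0.8 -0.1 -0.1] gap 0.0682 grip 0.0
[178 152]
70 side base,top [567. 182.] [586. 170.] wrist finouter edges [201. 272.] [200. 326.]
80 side base,top [572. 180.] [592. 171.] wrist finouter edges [200. 287.] [200. 338.]
90 side base,top [577. 179.] [597. 174.] wrist finouter edges [200. 301.] [200. 347.]
100 side base,top [582. 179.] [602. 177.] wrist finouter edges [200. 314.] [200. 352.]
```

View pics/c7.png

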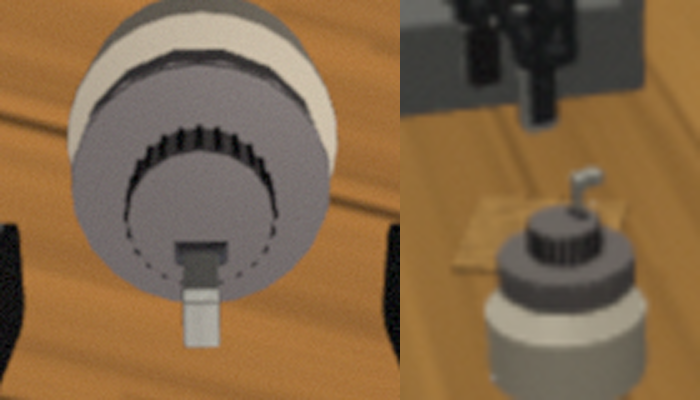

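apply_moves --moves '[1.1, 0.284, 0, 0, 0, 0, 1.1, 0.284, 0, 0, 0, 0, 1.1, 0.284, -1.3, 0, 0, 0, 1.1, 0.284, -2.6, 0, 0, 0, 1.1, 0.284, -3.5, 0, 0, 0, 1.1, 0.284, -3.9, 0, 0, 0, 1.1, 0.284, -3.9, 0, 0, 0, 1.1, 0.284, -3.9, 0, 0, 0]'

```text
clock: 11.7
tcp_pos: [0.5637, 0.1628, 0.0519]
orientation: [-0.001, -0.131, 0.991, -0.0]
wrist_force: [0.4, 0.2, 0.4]
finger_gap: 0.0682
grip_force: 0.0
```

apply_moves --moves '[0, 0, 0, 0, 0, 0, 0, 0, 0, 0, 0, 0, 0, 0, 0, 0, 0, 0, 0, 0, 0, 0, 0, 0, 0, 0, 0, 0, 0, 0]' --claw 0 --newtons 40

```text
clock: 12.12
tcp_pos: [0.565, 0.1629, 0.0537]
orientation: [0.001, -0.131, 0.991, -0.0]
wrist_force: [0.1, -0.6, 5.0]
finger_gap: 0.0428
grip_force: 41.1
```

```bash
python3 -c "
from h import *
st([.566,.163,.054])"
```

```text
t 12.12 tcp [0.565  0.1629 0.0537] yaw -2.8794 q6 -0.118 zaxis [ 0.002 -0.    -1.   ] F [ 0.1 -0.6  5. ] gap 0.0428 grip 41.13668382167816
 shift units [0.04  0.003 0.013]
```

apply_moves --moves '[0, 0, 0, 0, 0, 0.1, 0, 0, 0, 0, 0, 0.2, 0, 0, 0, 0, 0, 0.3, 0, 0, 0, 0, 0, 0.4, 0, 0, 0, 0, 0, 0.5, 0, 0, 0, 0, 0, 0.6, 0, 0, 0, 0, 0, 0.7, 0, 0, 0, 0, 0, 0.8, 0, 0, 0, 0, 0, 0.9, 0, 0, 0, 0, 0, 1.0, 0, 0, 0, 0, 0, 1.1, 0, 0, 0, 0, 0, 1.2, 0, 0, 0, 0, 0, 1.3, 0, 0, 0, 0, 0, 1.4, 0, 0, 0, 0, 0, 1.5, 0, 0, 0, 0, 0, 1.6, 0, 0, 0, 0, 0, 1.7, 0, 0, 0, 0, 0, 1.7, 0, 0, 0, 0, 0, 1.7]'

```text
clock: 13.7
tcp_pos: [0.5655, 0.1629, 0.0537]
orientation: [-0.001, 0.83, -0.557, 0.001]
wrist_force: [1.2, -0.7, 5.6]
finger_gap: 0.0427
grip_force: 41.4
```

apply_moves --moves '[0, 0, 0.2, 0, 0, 0, 0, 0, 0.4, 0, 0, 0, 0, 0, 0.7, 0, 0, 0, 0, 0, 1.0, 0, 0, 0, 0, 0, 1.4, 0, 0, 0, 0, 0, 2, 0, 0, 0, 0, 0, 2.5, 0, 0, 0, 0, 0, 2.5, 0, 0, 0]'

```text
clock: 14.37
tcp_pos: [0.5656, 0.1636, 0.1186]
orientation: [-0.002, 0.831, -0.556, 0.001]
wrist_force: [0.5, 0.4, -2.2]
finger_gap: 0.0427
grip_force: 41.7
```

```bash
python3 -c "
from h import *
st([.5855,.3426,.13])"
```

```text
t 14.37 tcp [0.5656 0.1636 0.1186] yaw -1.1793 q6 -1.817 zaxis [ 0.004  0.001 -1.   ] F [ 0.5  0.4 -2.2] gap 0.0427 grip 41.7116779088974
 shift units [0.797 7.161 0.457]
```

apply_moves --moves '[0.8, 7.2, 0, 0, 0, 0, 0.8, 7.2, 0, 0, 0, 0, 0.8, 7.2, 0, 0, 0, 0, 0.8, 7.2, 0, 0, 0, 0, 0.8, 7.2, 0, 0, 0, 0, 0.8, 7.2, 0, 0, 0, 0, 0.8, 7.2, -1.2, 0, 0, 0, 0.8, 7.2, -2.4, 0, 0, 0, 0.8, 7.2, -3.4, 0, 0, 0, 0.8, 7.2, -4.1, 0, 0, 0, 0.8, 7.2, -4.5, 0, 0, 0, 0.8, 7.2, -4.72, 0, 0, 0, 0.8, 7.2, -4.72, 0, 0, 0, 0.8, 7.2, -4.72, 0, 0, 0]'

```text
clock: 15.53
tcp_pos: [0.5846, 0.3426, -0.0019]
orientation: [-0.0, 0.831, -0.556, 0.0]
wrist_force: [0.5, 0.8, -3.0]
finger_gap: 0.0424
grip_force: 42.6
```

apply_moves --moves '[0, 0, 0, 0, 0, 0, 0, 0, 0, 0, 0, 0, 0, 0, 0, 0, 0, 0, 0, 0, 0, 0, 0, 0, 0, 0, 0, 0, 0, 0]' --claw 80

```text
clock: 15.95
tcp_pos: [0.5847, 0.343, -0.0025]
orientation: [-0.0, 0.831, -0.556, 0.0]
wrist_force: [0.4, 0.1, -1.0]
finger_gap: 0.0686
grip_force: 0.0
```

apply_moves --moves '[0, 0, 1, 0, 0, 0, 0, 0, 2, 0, 0, 0, 0, 0, 4, 0, 0, 0, 0, 0, 6, 0, 0, 0, 0, -1, 8, 0, 0, -0.5, 0, -3, 8, 0, 0, -0.5, 0, -5, 8, 0, 0, -0.5, 0, -7, 8, 0, 0, -0.5, 0, -8.5, 8, 0, 0, -0.5, 0, -8.5, 8, 0, 0, -0.5]'

```text
clock: 16.78
tcp_pos: [0.5842, 0.1282, 0.1979]
orientation: [0.0, -0.667, 0.745, -0.001]
wrist_force: [0.0, -0.6, -0.1]
finger_gap: 0.0684
grip_force: 0.0
```

```bash
python3 -c "
from h import *
st()
d=snap('side','s8');c=snap('scene','sc8')
A=cv2.resize(d['image'][120:300,180:330],(500,600));B=cv2.resize(c['image'][110:320,170:410],(300,262));B=np.vstack([B,np.zeros((338,300,3),np.uint8)])
w=snap('wrist','w8')['image'];B[262:262+225]=cv2.resize(w,(300,225))
cv2.imwrite('pics/c8.png',np.hstack([A,B]))
"
```

```text
t 16.78 tcp [0.5842 0.1282 0.1979] yaw -1.68 q6 -1.38 zaxis [ 0.002 -0.    -1.   ] F [ 0.  -0.6 -0.1] gap 0.0684 grip 0.0
```

View pics/c8.png

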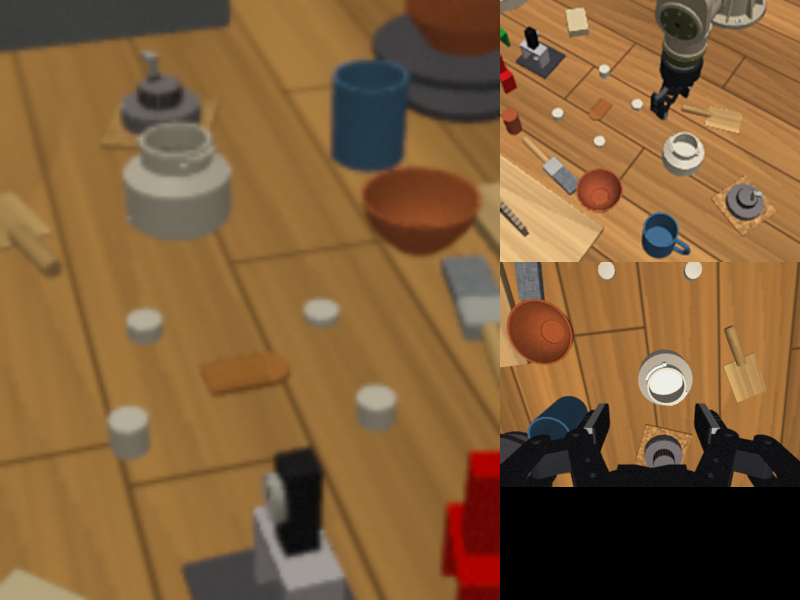

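Lid lies upright on the mat with tab up, jar is open; four cylinders are standing. Next, a look at the gauge from above.

apply_moves --moves '[-2, -18.8, 1.3, 0, 0, -1.46, -2, -18.8, 1.3, 0, 0, -1.46, -2, -18.8, 1.3, 0, 0, -1.46, -2, -18.8, 1.3, 0, 0, -1.46, -2, -18.8, 1.3, 0, 0, -1.46, -2, -18.8, 1.3, 0, 0, -1.46, -2, -18.8, 1.3, 0, 0, -1.46, -2, -18.8, 1.3, 0, 0, -1.46, -2, -18.8, 1.3, 0, 0, -1.46, -2, -18.8, 1.3, 0, 0, -1.46, -2, -18.8, 1.3, 0, 0, -1.46, -2, -18.8, 1.3, 0, 0, -1.46, -2, -18.8, 1.3, 0, 0, -1.46, -2, -18.8, 1.3, 0, 0, -1.46, -2, -18.8, 1.3, 0, 0, -1.46]'

```text
clock: 18.18
tcp_pos: [0.5349, -0.3379, 0.2293]
orientation: [-0.0, -0.003, 1.0, 0.0]
wrist_force: [-1.3, -0.1, 0.6]
finger_gap: 0.0683
grip_force: 0.0
```

```bash
python3 -c "
from h import *
st()
d=snap('wrist','w9')
c=proj(d,[.534,-.341,.1]);print(c)
x,y=int(c[0])-100,max(0,int(c[1])-75);print(x,y)
cv2.imwrite('pics/c9.png',cv2.resize(d['image'][y:y+150,x:x+200],None,fx=4,fy=4,interpolation=cv2.INTER_CUBIC))
"
```

```text
t 18.18 tcp [ 0.5349 -0.3379  0.2293] yaw -3.1362 q6 -0.696 zaxis [-0.     0.001 -1.   ] F [-1.3 -0.1  0.6] gap 0.0683 grip 0.0
[255.38957184 172.84358971]
155 97
```

View pics/c9.png

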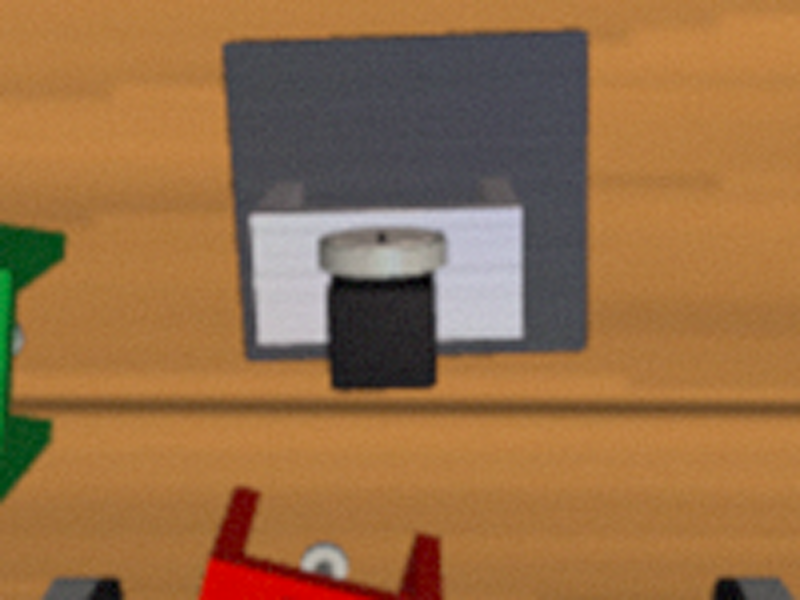

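```bash
python3 -c "
from h import *
np.set_printoptions(precision=4,suppress=True)
d=load('w9');g=lambda u,v,z:px(d,155+u/4,97+v/4,z)
print('barrel',g(384,334,.133),'size',g(331,283,.133)-g(435,388,.133))
q=[g(250,212,.068),g(522,206,.068),g(524,338,.068),g(256,346,.068)];print('bar top',np.mean(q,0),q[0]-q[1],q[3]-q[0])
q=[g(225,43,.008),g(586,31,.008),g(586,350,.008),g(248,358,.008)];print('pad',np.mean(q,0),q[1]-q[0],q[2]-q[1])
st()
"
```

```text
barrel [ 0.533  -0.3445  0.133 ] size [-0.0234 -0.0225 -0.    ]
bar top [ 0.5343 -0.3449  0.068 ] [ 0.0019 -0.0711  0.    ] [0.0363 0.0005 0.    ]
pad [ 0.5235 -0.3389  0.008 ] [-0.004   0.1072  0.    ] [0.0981 0.0043 0.    ]
t 18.23 tcp [ 0.5349 -0.3376  0.2295] yaw -3.1359 q6 -0.696 zaxis [-0.     0.001 -1.   ] F [ 0.2 -0.2 -0.5] gap 0.0684 grip 0.0
```

apply_moves --moves '[-0.1, -0.21, -1, 0, 0, 0.015, -0.1, -0.21, -2.5, 0, 0, 0.015, -0.1, -0.21, -4, 0, 0, 0.015, -0.1, -0.21, -5.4, 0, 0, 0.015, -0.1, -0.21, -6.3, 0, 0, 0.015, -0.1, -0.21, -6.9, 0, 0, 0.015, -0.1, -0.21, -7, 0, 0, 0.015, -0.1, -0.21, -7, 0, 0, 0.015, -0.1, -0.21, -7, 0, 0, 0.015]' --claw 55

```text
clock: 18.98
tcp_pos: [0.5328, -0.3442, 0.0559]
orientation: [0.001, -0.01, 1.0, -0.001]
wrist_force: [-0.3, -0.5, 0.6]
finger_gap: 0.0472
grip_force: 0.0
```

apply_moves --moves '[0, 0, 0, 0, 0, 0, 0, 0, 0, 0, 0, 0, 0, 0, 0, 0, 0, 0, 0, 0, 0, 0, 0, 0, 0, 0, 0, 0, 0, 0, 0, 0, 0, 0, 0, 0]' --claw 0 --newtons 60

```text
clock: 19.48
tcp_pos: [0.5329, -0.3456, 0.0566]
orientation: [0.001, -0.009, 1.0, -0.001]
wrist_force: [0.2, -0.6, 7.1]
finger_gap: 0.0235
grip_force: 59.3
```

```bash
python3 -c "
from h import *
st([.533,-.3447,.056])"
```

```text
t 19.48 tcp [ 0.5329 -0.3456  0.0566] yaw -3.1244 q6 -0.719 zaxis [ 0.003 -0.002 -1.   ] F [ 0.2 -0.6  7.1] gap 0.0235 grip 59.32739853858948
 shift units [ 0.004  0.035 -0.023]
```

apply_moves --moves '[0, 0, 0.6, 0, 0, 0, 0, 0, 1.8, 0, 0, 0, 0, 0, 3.2, 0, 0, 0, 0, 0, 4, 0, 0, 0, 0, 0, 4, 0, 0, 0, 0, 0, 4, 0, 0, 0]'

```text
clock: 19.98
tcp_pos: [0.5321, -0.3453, 0.155]
orientation: [0.001, -0.009, 1.0, -0.001]
wrist_force: [0.4, -0.1, -5.1]
finger_gap: 0.0234
grip_force: 59.8
```

```bash
cat >> h.py <<'E'
H=dict(a=.010,b=.016,c=.022,d=.028)
def cyls(name="scene",d=None,guess=None,win=14):
    d=d or vision.read_camera(name); out={}
    g=guess or dict(a=(.646,-.035),b=(.5,-.019),c=(.6464,-.171),d=(.462,-.154))
    for k,(x,y) in g.items():
        u,v=proj(d,[x,y,H[k]/2]).astype(int)
        if not(win<u<512-win and win<v<384-win): continue
        im=d["image"][v-win:v+win+1,u-win:u+win+1].astype(int)
        m=((im.max(2)-im.min(2))<45)&(im.min(2)>90)
        n,l,s,c=cv2.connectedComponentsWithStats(m.astype(np.uint8))
        if n<2: continue
        i=1+np.argmax(s[1:,4]); out[k]=px(d,*(c[i]+[u-win,v-win]),H[k]/2)[:2].round(4),s[i,2:].tolist()
    return out
E
python3 -c "
from h import *
st()
print('before',cyls(d=load('scene0')));print('now',cyls())
print('side',cyls('side'));
d=load('w1');p=lambda u,v,z:px(d,u/1.5,v/1.5,z).round(3)[:2]
print('rib',p(618,206,.006),p(663,212,.006),p(609,278,.006),p(655,282,.006))
d=load('scene0');print('kiln base',p(270,322,0),'brush',p(285,333,.01),p(315,362,.01),p(330,352,.01),p(345,395,.01))
"
```

```text
t 19.98 tcp [ 0.5321 -0.3453  0.155 ] yaw -3.1245 q6 -0.719 zaxis [ 0.001 -0.001 -1.   ] F [ 0.4 -0.1 -5.1] gap 0.0234 grip 59.83387470245361
before {'a': (array([ 0.6469, -0.0364]), [9, 9, 61]), 'b': (array([ 0.4978, -0.0196]), [9, 9, 55]), 'c': (array([ 0.6469, -0.1743]), [9, 10, 67]), 'd': (array([ 0.4588, -0.1576]), [8, 11, 56])}
now {'a': (array([ 0.6469, -0.0364]), [9, 9, 61]), 'b': (array([ 0.4978, -0.0196]), [9, 9, 55]), 'c': (array([ 0.6471, -0.1742]), [9, 10, 68]), 'd': (array([ 0.4597, -0.1567]), [9, 11, 61])}
side {'a': (array([ 0.5928, -0.0771]), [3, 5, 12]), 'b': (array([ 0.4975, -0.0152]), [11, 10, 75]), 'c': (array([ 0.6478, -0.1701]), [12, 13, 110]), 'd': (array([ 0.4599, -0.151 ]), [11, 15, 127])}
rib [ 0.598 -0.071] [ 0.595 -0.11 ] [ 0.534 -0.075] [ 0.533 -0.116]
kiln base [ 0.752 -0.244] brush [ 0.757 -0.193] [ 0.773 -0.096] [ 0.737 -0.085] [0.794 0.   ]
```

apply_moves --moves '[0, 1.5, 0, 0, 0, 0, 0, 3, 0, 0, 0, 0, 1.2, 4.4, 0, 0, 0, 0, 2.2, 5.8, 0, 0, 0, 0, 3.0, 7.2, 0, 0, 0, 0, 3.8, 8.6, 0, 0, 0, 0, 4.2, 10, 0, 0, 0, 0, 4.52, 11.4, 0, 0, 0, 0, 4.52, 12.36, 0, 0, 0, 0, 4.52, 12.36, 0, 0, 0, 0, 4.52, 12.36, 0, 0, 0, 0, 4.52, 12.36, -1.2, 0, 0, 0, 4.52, 12.36, -2.4, 0, 0, 0, 4.52, 12.36, -3.4, 0, 0, 0, 4.52, 12.36, -3.9, 0, 0, 0, 4.52, 12.36, -4.15, 0, 0, 0, 4.52, 12.36, -4.25, 0, 0, 0, 4.52, 12.36, -4.25, 0, 0, 0]'

```text
clock: 21.58
tcp_pos: [0.6432, -0.0369, 0.0488]
orientation: [-0.001, -0.008, 1.0, 0.0]
wrist_force: [-4.3, 0.9, 2.2]
finger_gap: 0.023
grip_force: 62.3
```

apply_moves --moves '[0, 0, -0.04, 0, 0, 0, 0, 0, -0.08, 0, 0, 0, 0, 0, -0.12, 0, 0, 0, 0, 0, -0.12, 0, 0, 0, 0, 0, -0.12, 0, 0, 0]'

```text
clock: 22.0
tcp_pos: [0.644, -0.037, 0.0487]
orientation: [0.0, -0.008, 1.0, -0.0]
wrist_force: [-8.3, 2.5, 18.3]
finger_gap: 0.0232
grip_force: 64.2
```

```bash
python3 -c "
from h import *
st([.6466,-.0362,.0486])
d=snap('wrist','w10')['image'];e=snap('side','s10');u,v=proj(e,[.6466,-.036,.03]).astype(int)
cv2.imwrite('pics/c10.png',np.hstack([cv2.resize(d,(400,300)),cv2.resize(e['image'][v-45:v+45,u-60:u+60],(400,300),interpolation=cv2.INTER_CUBIC)]))
"
```

```text
t 22.0 tcp [ 0.644  -0.037   0.0487] yaw -3.1258 q6 -0.197 zaxis [ 0.001 -0.    -1.   ] F [-8.3  2.5 18.3] gap 0.0232 grip 64.20134782791138
 shift units [ 0.104  0.031 -0.006]
```

View pics/c10.png

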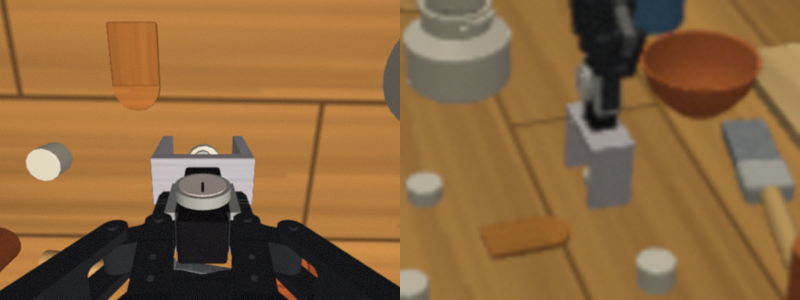

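Gauge stands over cylinder a (visible between its legs at (204,152) in the wrist half), feet pressed on the bench. Next b.

apply_moves --moves '[0, 0, 1, 0, 0, 0, 0, 0, 2.2, 0, 0, 0, 0, 0, 3.2, 0, 0, 0, -1.4, 0.2, 3.2, 0, 0, 0, -2.8, 0.4, 3.2, 0, 0, 0, -4.2, 0.6, 3.2, 0, 0, 0, -5.4, 0.69, 3.2, 0, 0, 0, -5.88, 0.69, 3.2, 0, 0, 0, -5.88, 0.69, 3.2, 0, 0, 0, -5.88, 0.69, 3.2, 0, 0, 0, -5.88, 0.69, 2, 0, 0, 0, -5.88, 0.69, 1, 0, 0, 0, -5.88, 0.69, 0.45, 0, 0, 0, -5.88, 0.69, 0.2, 0, 0, 0, -5.88, 0.69, 0.1, 0, 0, 0, -5.88, 0.69, 0.04, 0, 0, 0, -5.88, 0.69, 0, 0, 0, 0, -5.88, 0.69, 0, 0, 0, 0, -5.88, 0.69, 0, 0, 0, 0]'

```text
clock: 23.68
tcp_pos: [0.499, -0.0193, 0.0484]
orientation: [0.001, -0.008, 1.0, -0.001]
wrist_force: [-7.5, 0.1, 20.1]
finger_gap: 0.0233
grip_force: 64.3
```

```bash
python3 -c "
from h import *
st([.4995,-.0185,.0486])
print(cyls())
snap('wrist','w11');snap('side','s11')"
```

```text
t 23.68 tcp [ 0.499  -0.0193  0.0484] yaw -3.1249 q6 -0.216 zaxis [ 0.002 -0.001 -1.   ] F [-7.5  0.1 20.1] gap 0.0233 grip 64.33685302734375
 shift units [0.019 0.031 0.007]
{'a': (array([ 0.6469, -0.0364]), [9, 9, 61]), 'b': (array([ 0.483 , -0.0228]), [24, 23, 211]), 'c': (array([ 0.6471, -0.1742]), [9, 10, 68]), 'd': (array([ 0.4598, -0.1568]), [8, 11, 60])}
```

apply_moves --moves '[0, 0, 1, 0, 0, 0, 0, 0, 2.2, 0, 0, 0, 0, 0, 3.2, 0, 0, 0, 1, -1, 3.2, 0, 0, 0, 2, -2.1, 3.2, 0, 0, 0, 3, -3.2, 3.2, 0, 0, 0, 4, -4.2, 3.2, 0, 0, 0, 5, -5.2, 3.2, 0, 0, 0, 5.9, -6.14, 3.2, 0, 0, 0, 5.9, -6.14, 3.2, 0, 0, 0, 5.9, -6.14, 3.2, 0, 0, 0, 5.9, -6.14, 2, 0, 0, 0, 5.9, -6.14, 1, 0, 0, 0, 5.9, -6.14, 0.45, 0, 0, 0, 5.9, -6.14, 0.2, 0, 0, 0, 5.9, -6.14, 0.1, 0, 0, 0, 5.9, -6.14, 0.04, 0, 0, 0, 5.9, -6.14, 0, 0, 0, 0, 5.9, -6.14, 0, 0, 0, 0, 5.9, -6.14, 0, 0, 0, 0]'

```text
clock: 25.5
tcp_pos: [0.6452, -0.1714, 0.0485]
orientation: [0.001, -0.009, 1.0, -0.0]
wrist_force: [-4.4, 2.3, 7.6]
finger_gap: 0.0233
grip_force: 62.9
```

```bash
python3 -c "
from h import *
st([.647,-.172,.0486])
print(cyls())
snap('wrist','w12');snap('side','s12')"
```

```text
t 25.5 tcp [ 0.6452 -0.1714  0.0485] yaw -3.1236 q6 -0.398 zaxis [ 0.001 -0.    -1.   ] F [-4.4  2.3  7.6] gap 0.0233 grip 62.921751737594604
 shift units [ 0.072 -0.023  0.003]
{'a': (array([ 0.6469, -0.0364]), [9, 9, 61]), 'b': (array([ 0.4978, -0.0196]), [9, 9, 55]), 'c': (array([ 0.6385, -0.1767]), [25, 24, 247]), 'd': (array([ 0.4597, -0.1567]), [9, 11, 61])}
```

apply_moves --moves '[0, 0, -0.03, 0, 0, 0, 0, 0, -0.03, 0, 0, 0, 0, 0, -0.03, 0, 0, 0, 0, 0, -0.03, 0, 0, 0]'

```text
clock: 25.98
tcp_pos: [0.6452, -0.1714, 0.0485]
orientation: [0.001, -0.009, 1.0, -0.0]
wrist_force: [-6.5, 2.8, 11.3]
finger_gap: 0.023
grip_force: 63.6
```

apply_moves --moves '[0, 0, 1, 0, 0, 0, 0, 0, 2.2, 0, 0, 0, 0, 0, 3.2, 0, 0, 0, -1.4, 0.1, 3.2, 0, 0, 0, -2.8, 0.3, 3.2, 0, 0, 0, -4.2, 0.5, 3.2, 0, 0, 0, -5.6, 0.72, 3.2, 0, 0, 0, -7, 0.72, 3.2, 0, 0, 0, -7.42, 0.72, 3.2, 0, 0, 0, -7.42, 0.72, 3.2, 0, 0, 0, -7.42, 0.72, 3.2, 0, 0, 0, -7.42, 0.72, 2.2, 0, 0, 0, -7.42, 0.72, 1.2, 0, 0, 0, -7.42, 0.72, 0.5, 0, 0, 0, -7.42, 0.72, 0.2, 0, 0, 0, -7.42, 0.72, 0.1, 0, 0, 0, -7.42, 0.72, 0.05, 0, 0, 0, -7.42, 0.72, 0.02, 0, 0, 0, -7.42, 0.72, 0.02, 0, 0, 0, -7.42, 0.72, 0.02, 0, 0, 0]'

```text
clock: 27.65
tcp_pos: [0.4616, -0.1542, 0.0482]
orientation: [0.001, -0.009, 1.0, -0.001]
wrist_force: [-5.4, 5.0, 15.6]
finger_gap: 0.0232
grip_force: 64.4
```

```bash
python3 -c "
from h import *
st([.4615,-.154,.0486])
print(cyls())
snap('wrist','w13')
e=snap('side','s13')
ims=[]
for n,p in (('s11',(.4995,-.0185,.03)),('s12',(.647,-.172,.03)),('s13',(.4615,-.154,.03))):
    s=load(n);u,v=proj(s,p).astype(int);ims.append(cv2.resize(s['image'][v-40:v+40,u-35:u+35],(262,300),interpolation=cv2.INTER_CUBIC))
ws=[cv2.resize(load(n)['image'],(262,197)) for n in('w11','w12','w13')]
cv2.imwrite('pics/c13.png',np.vstack([np.hstack(ims),np.hstack(ws)]))
"
```

```text
t 27.65 tcp [ 0.4616 -0.1542  0.0482] yaw -3.1235 q6 -0.506 zaxis [ 0.003 -0.001 -1.   ] F [-5.4  5.  15.6] gap 0.0232 grip 64.3884015083313
 shift units [-0.003  0.009  0.016]
{'a': (array([ 0.6469, -0.0364]), [9, 9, 61]), 'b': (array([ 0.4978, -0.0196]), [9, 9, 55]), 'c': (array([ 0.6471, -0.1742]), [9, 10, 68]), 'd': (array([ 0.45  , -0.1597]), [22, 23, 211])}
```

View pics/c13.png

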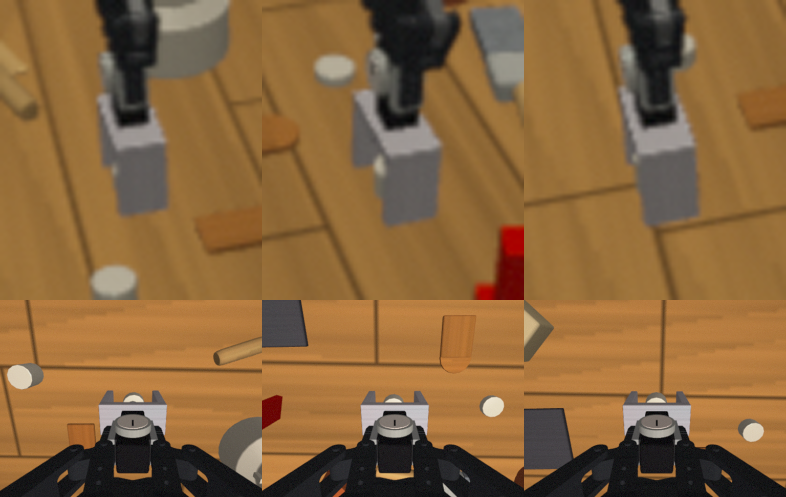

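All three later measurements show the cylinder under the gauge, feet flat. Now park the gauge.

apply_moves --moves '[0, 0, 1, 0, 0, 0, 0, 0, 2.2, 0, 0, 0, 0, 0, 3.2, 0, 0, 0, 0.6, -1.5, 3.2, 0, 0, 0, 1.2, -3, 3.2, 0, 0, 0, 1.8, -4.5, 3.2, 0, 0, 0, 2.4, -6, 3.2, 0, 0, 0, 2.66, -7.52, 3.2, 0, 0, 0, 2.66, -7.52, 3.2, 0, 0, 0, 2.66, -7.52, 3.2, 0, 0, 0, 2.66, -7.52, 2, 0, 0, 0, 2.66, -7.52, 1.2, 0, 0, 0, 2.66, -7.52, 0.7, 0, 0, 0, 2.66, -7.52, 0.5, 0, 0, 0, 2.66, -7.52, 0.42, 0, 0, 0, 2.66, -7.52, 0.38, 0, 0, 0, 2.66, -7.52, 0.36, 0, 0, 0, 2.66, -7.52, 0.36, 0, 0, 0]'

```text
clock: 29.3
tcp_pos: [0.5268, -0.3408, 0.0563]
orientation: [0.0, -0.009, 1.0, -0.0]
wrist_force: [-3.5, 3.2, 5.0]
finger_gap: 0.0234
grip_force: 63.8
```

apply_moves --moves '[0, 0, 0, 0, 0, 0, 0, 0, 0, 0, 0, 0, 0, 0, 0, 0, 0, 0, 0, 0, 0, 0, 0, 0]' --claw 55

```text
clock: 29.63
tcp_pos: [0.5269, -0.3425, 0.0546]
orientation: [0.001, -0.009, 1.0, -0.001]
wrist_force: [-0.4, 0.5, -0.4]
finger_gap: 0.0467
grip_force: 0.0
```

apply_moves --moves '[0, 0, 0.8, 0, 0, 0, 0, 0, 2, 0, 0, 0, 0, 0, 3.5, 0, 0, 0, 0, 0, 4.5, 0, 0, 0, 0, 0, 4.5, 0, 0, 0, 0, 0, 4.5, 0, 0, 0]'

```text
clock: 30.13
tcp_pos: [0.5276, -0.3433, 0.1689]
orientation: [0.002, -0.009, 1.0, -0.002]
wrist_force: [-0.2, 0.9, -0.2]
finger_gap: 0.0466
grip_force: 0.0
```

```bash
python3 -c "
from h import *
st()
print(cyls())
d=snap('wrist','w14');print(cyls(d=d))
c=proj(d,[.528,-.342,.05]).astype(int);y=max(0,c[1]-90)
cv2.imwrite('pics/c14.png',cv2.resize(d['image'],(640,480)))
"
```

```text
t 30.13 tcp [ 0.5276 -0.3433  0.1689] yaw -3.1245 q6 -0.721 zaxis [ 0.004 -0.003 -1.   ] F [-0.2  0.9 -0.2] gap 0.0466 grip 0.0
{'a': (array([ 0.6469, -0.0364]), [9, 9, 61]), 'b': (array([ 0.4979, -0.0193]), [9, 9, 54]), 'c': (array([ 0.6471, -0.1742]), [9, 10, 68]), 'd': (array([ 0.4597, -0.1567]), [9, 11, 61])}
{'c': (array([ 0.6486, -0.1694]), [26, 29, 526]), 'd': (array([ 0.462, -0.151]), [23, 29, 588])}
```

apply_moves --moves '[-0.4, 1.5, 0, 0, 0, 0, -1, 3, 0, 0, 0, 0, -1.6, 4.5, 0, 0, 0, 0, -2.2, 6, 0, 0, 0, 0, -2.64, 7.56, 0, 0, 0, 0, -2.64, 7.56, -1.5, 0, 0, 0, -2.64, 7.56, -3, 0, 0, 0, -2.64, 7.56, -4.5, 0, 0, 0, -2.64, 7.56, -5.7, 0, 0, 0, -2.64, 7.56, -6.6, 0, 0, 0, -2.64, 7.56, -7.2, 0, 0, 0, -2.64, 7.56, -7.5, 0, 0, 0, -2.64, 7.56, -7.5, 0, 0, 0, -2.64, 7.56, -7.5, 0, 0, 0]'

```text
clock: 31.4
tcp_pos: [0.4596, -0.1528, -0.0214]
orientation: [-0.001, -0.009, 1.0, 0.0]
wrist_force: [0.5, -0.3, 0.0]
finger_gap: 0.047
grip_force: 0.0
```

apply_moves --moves '[0, 0, 0, 0, 0, 0, 0, 0, 0, 0, 0, 0, 0, 0, 0, 0, 0, 0, 0, 0, 0, 0, 0, 0]' --claw 10 --newtons 30

```text
clock: 31.73
tcp_pos: [0.4613, -0.1536, -0.0198]
orientation: [0.001, -0.009, 1.0, -0.001]
wrist_force: [-0.5, 0.4, 4.6]
finger_gap: 0.0289
grip_force: 29.9
```

```bash
python3 -c "
from h import *
st()
s=snap('side','s15');w=snap('wrist','w15')
u,v=proj(s,[.462,-.153,.014]).astype(int);print(u,v)
np.set_printoptions(linewidth=200)
print(s['image'][v-22:v+12,u-12:u+13].mean(2).astype(int))
for z in (.0,.01,.016,.028):print(z,proj(s,[.462,-.168,z])[1]-v+22)
"
```

```text
t 31.73 tcp [ 0.4613 -0.1536 -0.0198] yaw -3.1244 q6 -0.504 zaxis [ 0.002 -0.001 -1.   ] F [-0.5  0.4  4.6] gap 0.0289 grip 29.850512444972992
218 248
[[105  83  79  60  33  23  25  21  19  23  21  47 101 113 114 109  67  29  25  49  92 106 109 110 111]
 [111  90  79  69  48  29  23  23  20  17  20  37  91 111 113 111  79  40  25  44  89 105 109 111 112]
 [114  95  78  88  82  51  28  19  23  21  20  32  77 107 113 111  85  46  26  41  91 104 108 111 110]
 [115 101  78  86  91  57  28  20  21  21  23  32  74 107 114 112  97  55  29  38  88 101 106 109 111]
 [115 105  84  82  88  55  28  23  23  21  22  27  56 103 113 112 106  66  34  34  73  96 106 108 109]
 [114 112  91  78  76  49  25  27  29  29  27  31  50  94 114 114 106  75  46  40  57  91 102 103 107]
 [115 115  98  79  82  61  34  25  34  37  39  41  43  71  93 104 110  92  64  47  49  78  97 101 103]
 [115 115 101  79  83  70  43  27  28  37  44  52  56  65  85  87  84  75  51  40  36  61  93 101 103]
 [113 114 108  86  79  74  46  23  23  31  34  41  43  50  70  72  70  62  44  33  31  55  93 101 102]
 [113 116 111  93  78 
[... 1948 characters left out ...]
  86  90  94 100  99  99 100  92  82  52  37  43  54  58  69  96 111 113 112 110 108 106]
 [ 97 101 102 102 105 106 108 106 101 100  96  88  75  81  84  88  91  98 109 114 113 113 112 107 107]
 [109 107 107 107 107 108 108 109 102 101  99 101  99 102 101 103 106 112 114 113 113 113 110 109 106]
 [109 109 107 108 108 109 109 109 104  90  87  97 104 107 110 112 113 114 115 114 113 112 111 110 107]
 [111 108 109 108 108 109 108 110 106  91  77  90 105 111 114 115 115 115 115 113 115 113 111 110 108]
 [108 110 109 108 109 108 108 110 110  94  75  83 100 110 113 115 113 115 115 114 114 114 112 112 109]]
0.0 31.04941727117773
0.01 27.960277721388366
0.016 26.09015405695422
0.028 22.311874674354016
```

apply_moves --moves '[0, 0, 1, 0, 0, 0, 0, 0, 2.5, 0, 0, 0, 0, 0, 4, 0, 0, 0, 0.5, 1.5, 5, 0, 0, 0, 1, 3, 5, 0, 0, 0, 1.5, 4.5, 5, 0, 0, 0, 2, 6, 5, 0, 0, 0, 2.5, 7.5, 5, 0, 0, 0, 3, 9, 5, 0, 0, 0, 3.5, 10.5, 5, 0, 0, 0, 4, 12, 5, 0, 0, 0, 4.16, 12.64, 5, 0, 0, 0, 4.16, 12.64, 5, 0, 0, 0, 4.16, 12.64, 4, 0, 0, 0, 4.16, 12.64, 3.3, 0, 0, 0, 4.16, 12.64, 3.1, 0, 0, 0, 4.16, 12.64, 3.1, 0, 0, 0, 4.16, 12.64, 3.1, 0, 0, 0]'

```text
clock: 33.33
tcp_pos: [0.5641, 0.1623, 0.0569]
orientation: [-0.0, -0.008, 1.0, -0.0]
wrist_force: [0.8, -0.6, -0.4]
finger_gap: 0.0288
grip_force: 30.0
```

```bash
python3 -c "
from h import *
st([.566,.163,.058])
c=vision.read_camera('scene');print({k:v for k,v in cyls(d=c).items()})
s=snap('scene','sc16');u,v=proj(s,[.566,.163,.085]).astype(int)
A=cv2.resize(s['image'][v-50:v+40,u-60:u+60],(400,300),interpolation=cv2.INTER_CUBIC)
s=snap('side','s16');u,v=proj(s,[.566,.163,.085]).astype(int)
B=cv2.resize(s['image'][v-50:v+40,u-60:u+60],(400,300),interpolation=cv2.INTER_CUBIC)
cv2.imwrite('pics/c16.png',np.hstack([A,B]))
"
```

```text
t 33.33 tcp [0.5641 0.1623 0.0569] yaw -3.1252 q6 0.127 zaxis [-0.001 -0.    -1.   ] F [ 0.8 -0.6 -0.4] gap 0.0288 grip 29.988748133182526
 shift units [0.078 0.03  0.045]
{'a': (array([ 0.6469, -0.0364]), [9, 9, 61]), 'b': (array([ 0.4978, -0.0196]), [9, 9, 55]), 'c': (array([ 0.6467, -0.1744]), [9, 10, 66])}
```

apply_moves --moves '[0, 0, 0, 0, 0, 0, 0, 0, 0, 0, 0, 0, 0, 0, 0, 0, 0, 0, 0, 0, 0, 0, 0, 0, 0, 0, 1, 0, 0, 0, 0, 0, 2, 0, 0, 0]' --claw 55

```text
clock: 33.98
tcp_pos: [0.5625, 0.1627, 0.1056]
orientation: [-0.002, -0.009, 1.0, -0.0]
wrist_force: [1.1, -0.4, 1.0]
finger_gap: 0.0467
grip_force: 0.0
```

apply_moves --moves '[0.4, -1.5, 0, 0, 0, 0, 0.8, -3, 0, 0, 0, 0, 1.2, -4.5, 0, 0, 0, 0, 1.6, -6, 0, 0, 0, 0, 2, -7.5, 0, 0, 0, 0, 2.4, -9, 0, 0, 0, 0, 2.8, -10.5, 0, 0, 0, 0, 3.1, -12, 0, 0, 0, 0, 3.24, -13.4, 0, 0, 0, 0, 3.24, -13.4, 0, 0, 0, 0, 3.24, -13.4, -1.5, 0, 0, 0, 3.24, -13.4, -3, 0, 0, 0, 3.24, -13.4, -4.2, 0, 0, 0, 3.24, -13.4, -4.9, 0, 0, 0, 3.24, -13.4, -5.14, 0, 0, 0, 3.24, -13.4, -5.14, 0, 0, 0, 3.24, -13.4, -5.14, 0, 0, 0]'

```text
clock: 35.4
tcp_pos: [0.6458, -0.172, -0.0211]
orientation: [0.0, -0.009, 1.0, -0.0]
wrist_force: [1.2, 0.6, 0.5]
finger_gap: 0.0471
grip_force: 0.0
```

apply_moves --moves '[0, 0, 0, 0, 0, 0, 0, 0, 0, 0, 0, 0, 0, 0, 0, 0, 0, 0, 0, 0, 0, 0, 0, 0]' --claw 10

```text
clock: 35.73
tcp_pos: [0.6472, -0.1726, -0.0194]
orientation: [0.002, -0.009, 1.0, -0.001]
wrist_force: [0.0, 0.5, 5.9]
finger_gap: 0.0284
grip_force: 29.9
```

```bash
python3 -c "
from h import *
st([.647,-.172,-.0205])
print(cyls())
d=vision.read_camera('scene')
# white pixels around jar to check nothing spilled
print(proj(d,[.566,.163,.0]))
"
```

```text
t 35.73 tcp [ 0.6472 -0.1726 -0.0194] yaw -3.1242 q6 -0.398 zaxis [ 0.004 -0.002 -1.   ] F [0.  0.5 5.9] gap 0.0284 grip 29.851157069206238
 shift units [-0.006  0.023 -0.042]
{'a': (array([ 0.6469, -0.0364]), [9, 9, 61]), 'b': (array([ 0.4978, -0.0196]), [9, 9, 55]), 'c': (array([ 0.6497, -0.1799]), [7, 10, 41])}
[315.1632226  237.18203945]
```

Holding c; carry it back the same way, then release.

apply_moves --moves '[0, 0, 1, 0, 0, 0, 0, 0, 2.5, 0, 0, 0, 0, 0, 4, 0, 0, 0, -0.3, 1.4, 5, 0, 0, 0, -0.7, 2.9, 5.2, 0, 0, 0, -1.1, 4.4, 5.2, 0, 0, 0, -1.5, 5.9, 5.2, 0, 0, 0, -1.9, 7.4, 5.2, 0, 0, 0, -2.3, 8.9, 5.2, 0, 0, 0, -2.7, 10.4, 5.2, 0, 0, 0, -3, 11.9, 5.2, 0, 0, 0, -3.22, 13.4, 5.2, 0, 0, 0, -3.22, 13.4, 5.2, 0, 0, 0, -3.22, 13.4, 4.4, 0, 0, 0, -3.22, 13.4, 3.5, 0, 0, 0, -3.22, 13.4, 3.14, 0, 0, 0, -3.22, 13.4, 3.14, 0, 0, 0, -3.22, 13.4, 3.14, 0, 0, 0, -3.22, 13.4, 3.14, 0, 0, 0]'

```text
clock: 37.42
tcp_pos: [0.5657, 0.1626, 0.0578]
orientation: [0.001, -0.008, 1.0, -0.0]
wrist_force: [-0.6, -1.0, 0.1]
finger_gap: 0.0281
grip_force: 29.9
```

apply_moves --moves '[0, 0, 0, 0, 0, 0, 0, 0, 0, 0, 0, 0, 0, 0, 0, 0, 0, 0, 0, 0, 0, 0, 0, 0, 0, 0, 1, 0, 0, 0, 0, 0, 2, 0, 0, 0]' --claw 55

```text
clock: 37.92
tcp_pos: [0.5631, 0.1626, 0.1057]
orientation: [-0.002, -0.009, 1.0, -0.0]
wrist_force: [0.9, 1.1, 0.6]
finger_gap: 0.0472
grip_force: 0.0
```

```bash
python3 -c "
from h import *
st([.4995,-.0185,-.0235])
print(cyls(), cyls('side'))
"
```

```text
t 37.92 tcp [0.5631 0.1626 0.1057] yaw -3.1244 q6 0.127 zaxis [-0.004 -0.001 -1.   ] F [0.9 1.1 0.6] gap 0.0472 grip 0.0
 shift units [-2.545 -7.244 -5.17 ]
{'a': (array([ 0.6469, -0.0367]), [9, 9, 62]), 'b': (array([ 0.4978, -0.0196]), [9, 9, 55])} {'a': (array([ 0.6461, -0.0339]), [11, 8, 64]), 'b': (array([ 0.498 , -0.0131]), [10, 9, 68])}
```

apply_moves --moves '[-0.5, -1.5, 0, 0, 0, 0, -1.1, -3, 0, 0, 0, 0, -1.6, -4.5, 0, 0, 0, 0, -2.2, -6, 0, 0, 0, 0, -2.68, -7.26, 0, 0, 0, 0, -2.68, -7.26, 0, 0, 0, 0, -2.68, -7.26, -1.5, 0, 0, 0, -2.68, -7.26, -3, 0, 0, 0, -2.68, -7.26, -4.2, 0, 0, 0, -2.68, -7.26, -4.8, 0, 0, 0, -2.68, -7.26, -5.1, 0, 0, 0, -2.68, -7.26, -5.26, 0, 0, 0, -2.68, -7.26, -5.26, 0, 0, 0, -2.68, -7.26, -5.26, 0, 0, 0]'

```text
clock: 39.18
tcp_pos: [0.4989, -0.0186, -0.0239]
orientation: [0.001, -0.009, 1.0, -0.0]
wrist_force: [-0.3, -0.3, 0.6]
finger_gap: 0.0469
grip_force: 0.0
```

apply_moves --moves '[0, 0, 0, 0, 0, 0, 0, 0, 0, 0, 0, 0, 0, 0, 0, 0, 0, 0, 0, 0, 0, 0, 0, 0]' --claw 10

```text
clock: 39.52
tcp_pos: [0.4992, -0.0188, -0.0234]
orientation: [0.001, -0.009, 1.0, -0.0]
wrist_force: [-0.3, 0.2, 6.4]
finger_gap: 0.0283
grip_force: 29.3
```

apply_moves --moves '[0, 0, 1, 0, 0, 0, 0, 0, 2.5, 0, 0, 0, 0, 0, 4, 0, 0, 0, 0.5, 1.3, 5.2, 0, 0, 0, 1, 2.8, 5.2, 0, 0, 0, 1.6, 4.3, 5.2, 0, 0, 0, 2.2, 5.8, 5.2, 0, 0, 0, 2.66, 7.26, 5.2, 0, 0, 0, 2.66, 7.26, 5.2, 0, 0, 0, 2.66, 7.26, 4.4, 0, 0, 0, 2.66, 7.26, 3.6, 0, 0, 0, 2.66, 7.26, 3.26, 0, 0, 0, 2.66, 7.26, 3.26, 0, 0, 0, 2.66, 7.26, 3.26, 0, 0, 0, 2.66, 7.26, 3.26, 0, 0, 0]'

```text
clock: 40.77
tcp_pos: [0.565, 0.1626, 0.0578]
orientation: [0.001, -0.008, 1.0, -0.0]
wrist_force: [0.4, -0.1, 0.4]
finger_gap: 0.028
grip_force: 29.9
```

```bash
python3 -c "
from h import *
st([.566,.163,.058])
print(cyls())
"
```

```text
t 40.77 tcp [0.565  0.1626 0.0578] yaw -3.1249 q6 0.127 zaxis [ 0.001 -0.    -1.   ] F [ 0.4 -0.1  0.4] gap 0.028 grip 29.85152542591095
 shift units [0.041 0.015 0.009]
{'a': (array([ 0.6469, -0.0367]), [9, 9, 62])}
```

apply_moves --moves '[0, 0, 0, 0, 0, 0, 0, 0, 0, 0, 0, 0, 0, 0, 0, 0, 0, 0, 0, 0, 0, 0, 0, 0, 0, 0, 1, 0, 0, 0, 0, 0, 2, 0, 0, 0, 0.6, -1.4, 2, 0, 0, 0, 1.2, -2.9, 2, 0, 0, 0, 1.8, -4.4, 2, 0, 0, 0, 2.4, -5.9, 2, 0, 0, 0, 3, -7.3, 2, 0, 0, 0, 3.22, -7.95, 2, 0, 0, 0, 3.22, -7.95, 1, 0, 0, 0, 3.22, -7.95, -0.5, 0, 0, 0, 3.22, -7.95, -2, 0, 0, 0, 3.22, -7.95, -2.8, 0, 0, 0, 3.22, -7.95, -3.2, 0, 0, 0, 3.22, -7.95, -3.36, 0, 0, 0, 3.22, -7.95, -3.36, 0, 0, 0, 3.22, -7.95, -3.36, 0, 0, 0]' --claw 55

```text
clock: 42.48
tcp_pos: [0.6462, -0.0358, -0.0257]
orientation: [0.001, -0.009, 1.0, -0.0]
wrist_force: [-0.7, -0.2, 0.2]
finger_gap: 0.0466
grip_force: 0.0
```

apply_moves --moves '[0, 0, 0, 0, 0, 0, 0, 0, 0, 0, 0, 0, 0, 0, 0, 0, 0, 0, 0, 0, 0, 0, 0, 0]' --claw 10

```text
clock: 42.82
tcp_pos: [0.6466, -0.036, -0.025]
orientation: [0.002, -0.009, 1.0, -0.0]
wrist_force: [-1.4, 0.9, 6.9]
finger_gap: 0.0273
grip_force: 29.2
```

apply_moves --moves '[0, 0, 1, 0, 0, 0, 0, 0, 2.5, 0, 0, 0, 0, 0, 4, 0, 0, 0, -0.6, 1.5, 5.3, 0, 0, 0, -1.2, 3, 5.3, 0, 0, 0, -1.8, 4.5, 5.3, 0, 0, 0, -2.4, 6, 5.3, 0, 0, 0, -3, 7.4, 5.3, 0, 0, 0, -3.2, 7.95, 5.3, 0, 0, 0, -3.2, 7.95, 5.3, 0, 0, 0, -3.2, 7.95, 4.4, 0, 0, 0, -3.2, 7.95, 3.7, 0, 0, 0, -3.2, 7.95, 3.38, 0, 0, 0, -3.2, 7.95, 3.38, 0, 0, 0, -3.2, 7.95, 3.38, 0, 0, 0, -3.2, 7.95, 3.38, 0, 0, 0]'

```text
clock: 44.15
tcp_pos: [0.5658, 0.1625, 0.0582]
orientation: [0.001, -0.008, 1.0, -0.0]
wrist_force: [0.0, -0.1, -0.7]
finger_gap: 0.0277
grip_force: 29.7
```

```bash
python3 -c "
from h import *
st([.566,.163,.058])
print(cyls())
"
```

```text
t 44.15 tcp [0.5658 0.1625 0.0582] yaw -3.1252 q6 0.127 zaxis [ 0.002 -0.    -1.   ] F [ 0.  -0.1 -0.7] gap 0.0277 grip 29.65572953224182
 shift units [ 0.008  0.021 -0.006]
{}
```

Release, retreat, and view the end state in one composite.

apply_moves --moves '[0, 0, 0, 0, 0, 0, 0, 0, 0, 0, 0, 0, 0, 0, 0, 0, 0, 0, 0, 0, 0, 0, 0, 0, 0, 0, 1, 0, 0, 0, 0, 0, 3, 0, 0, 0, -1, 0, 4.5, 0, 0, 0, -2, 0, 6, 0, 0, 0, -2, 0, 6, 0, 0, 0, -2, 0, 6, 0, 0, 0]' --claw 55

```text
clock: 45.03
tcp_pos: [0.5155, 0.1635, 0.2117]
orientation: [0.004, -0.009, 1.0, 0.0]
wrist_force: [0.2, 0.7, -0.6]
finger_gap: 0.0474
grip_force: 0.0
```

```bash
python3 -c "
from h import *
st()
w=snap('wrist','w20');u,v=proj(w,[.566,.163,.05]).astype(int);print(u,v)
s=snap('side','s20')['image'];c=snap('scene','sc20')['image']
A=cv2.resize(w['image'][max(0,v-75):v+75,u-100:u+100],(400,300),interpolation=cv2.INTER_CUBIC)
top=np.hstack([A,cv2.resize(c,(400,300))]);bot=np.hstack([cv2.resize(s[90:340,130:380],(400,300)),cv2.resize(s[220:345,210:400],(400,300))])
cv2.imwrite('pics/c20.png',np.vstack([top,bot]));print(cyls())
"
```

```text
t 45.03 tcp [0.5155 0.1635 0.2117] yaw -3.1236 q6 0.141 zaxis [ 0.007  0.001 -1.   ] F [ 0.2  0.7 -0.6] gap 0.0474 grip 0.0
257 210
{}
```

View pics/c20.png

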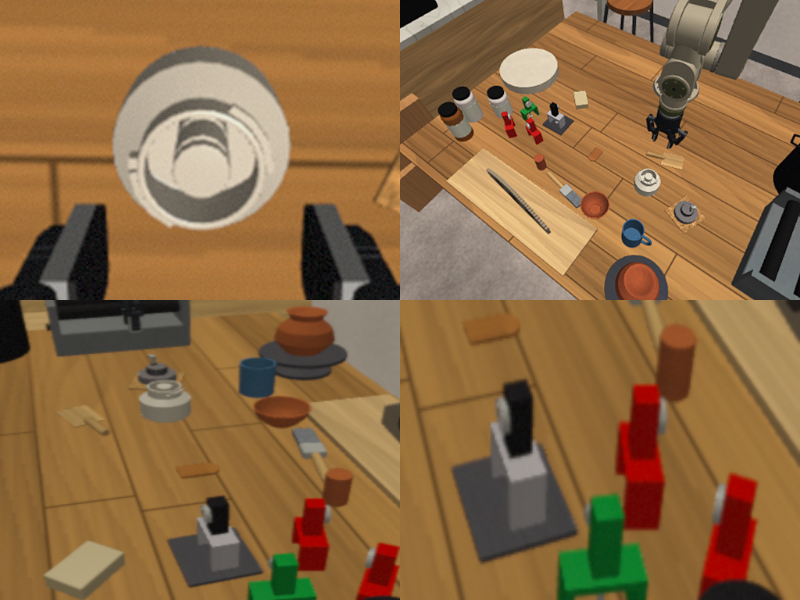

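```bash
python3 -c "
from h import *
w=load('w20');o=np.array([157,135])
f=lambda p:((proj(w,p)-o)*2).round(0)
for z in (.006,.034,.044,.056,.066,.072,.082):
    print(z,'centre',f([.566,.163,z]),'y width',abs(f([.566,.178,z])-f([.566,.148,z]))[0],'near/far x',f([.551,.163,z])[1],f([.581,.163,z])[1])
print('mouth',f([.566,.163-.029,.082]),f([.566,.163+.029,.082]),f([.566-.029,.163,.082]),f([.566+.029,.163,.082]))
np.set_printoptions(linewidth=250)
print(w['image'][185:245,255:263].mean((1,2)).astype(int))
print(w['image'][222,220:300].mean(1).astype(int))
"
```

```text
0.006 centre [201. 126.] y width 48.0 near/far x 102.0 148.0
0.034 centre [201. 141.] y width 52.0 near/far x 116.0 165.0
0.044 centre [201. 147.] y width 53.0 near/far x 121.0 171.0
0.056 centre [201. 154.] y width 55.0 near/far x 128.0 180.0
0.066 centre [201. 161.] y width 57.0 near/far x 134.0 187.0
0.072 centre [200. 165.] y width 57.0 near/far x 138.0 191.0
0.082 centre [200. 172.] y width 59.0 near/far x 145.0 199.0
mouth [143. 171.] [258. 173.] [201. 118.] [199. 224.]
[ 99  99  98  98 112 184 222 210 202 178 120  96  98  98  96  97  99 123 179 185 133 104 146 196 208 205 205 204 204 204 203 202 202 202 200 201 200 200 199 199 200 199 199 198 198 198 198 196 165 114  97  95  95  93  93  94  93  93  93  92]
[162 169 187 198 197 185 191 201 188 141 104 105 131 177 200 205 200 199 200 198 200 198 191 178 188 197 201 197 201 197 200 199 200 200 197 199 202 200 198 202 201 200 199 201 200 202 202 202 202 203 200 187 188 202 196 199 203 201 199 201 200 189
 144  96  78 102 165 198 201 185 178 185 186 184 186 183 184 187 169 135]
```

The last composite shows the jar open with all four cylinders inside; they stack flush with the rim, with no edge standing above it. The gauge stands on its pad, the lid lies on the mat with its tab up, and the other things are untouched.

```bash
python3 -c "
from h import *
print(job.hand_in())"
```

```text
the job is handed in; nothing more can be done
None
```

I handed the job in with every step done in the order asked; the one doubtful point is that the four cylinders landed stacked in the jar, so the top one is level with the rim.

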